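# Find the loose lever nut on a mortising fence by feel and flag it

## Robot

A 7-joint arm with a two-finger parallel gripper is mounted at the origin on the work surface. World frame = base frame: x ahead of the robot, y to its left, z up, the work surface at z = 0. Lengths are in m, angles in rad, forces in N, time in s.
With the tool pointing down it reaches from about 0.425 to 0.95 m from the base axis. Payload 4.7 kg.
Tool frame: the origin (TCP) lies at the very end of the fingers, on their centre line; the grasp point (between the pads) lies 19 mm behind it; z points along the fingers, y is the direction in which the jaws open and shut (so a half turn about z gives the same grasp; the last joint's range is limited). The gripper opens to 87 mm and grips with 3 to 60 N. Pads are 19 mm wide; open, the fingers measure 117 mm over their backs; the gripper's body (75 mm by 190 mm) begins 51 mm behind the grasp point.
Start: joints at [1.239, 0.469, -0.049, 1.532, 0.024, 1.141, -0.082], TCP at [0.201, -0.644, 0.194] pointing down, gripper open.
Joint ranges: [-2.59, 2.59], [-0.33, 1.99], [-1.39, 1.29], [0.1, 2.45], [-1.04, 4.18], [0.21, 1.99], [-2.66, 2.66]. Speed limits (rad/s): [2.57, 2.57, 3.14, 3.14, 3.14, 3.14, 3.14].

## Interface

Orientations are given as a 3x3 rotation matrix whose columns are the frame's x, y, z axes.
In Python, from rig import env, capture, camera_info, finish_job, models gives the robot as it stands. The module is installed in compiled form; this text tells all that it offers.
- The arm moves only by the shell command python3 -m jog 'ROWS' [OPENING] [FORCE]. ROWS is a JSON object of lists of equal length, an entry for each row: "linear": the shift along the tool's x, y, z in mm, a list of three; "turn": the turn about the tool's z in degrees. In form: {"linear": [[x, y, z], ...], "turn": [turn, ...]}. A call has 1 to 8 rows; each row is the pose to reach, as a shift and turn from the pose commanded when the call began, along the tool's axes at that moment; what a row does not reach only later rows make up. A row lasts 1/12 s, in which the tool goes at most 41.7 mm and 7.16 degrees, less where a joint would pass 70% of its speed; a pose out of reach is approached as far as the arm can. A call with a gripper value outside its range is refused whole. OPENING is the closure, from -1 (fully open) to 1 (shut), so that 0 is half open, set as the call begins (- or left out, the last holds). The fingers move at their own pace and stop on an object; FORCE is the grip in N (left out, the last holds). Time passes only in rows, so rows that repeat a pose let the fingers close. It gives the time, the measured TCP pose, the force and the opening at its end, in the units of the state.
- env.read_state(): the state, without advancing time (a new reading comes with each control period).
- capture(name): name is "scene" or "top" or "wrist"; returns the picture (420x560x3 uint8, blue, green, red); there is no depth.
- camera_info(name): a dict with "fx", "fy", "cx", "cy" (pixels), "T" (4x4, takes a point from camera to world coordinates); the wrist camera has in their place "mount" (4x4, takes a point from camera to tool coordinates, whose origin is the TCP and whose axes are the flange's). Camera axes: x right, y up, looking along -z (the intrinsics and any distortion apply to the point x, -y, -z); pixel columns grow to the right and rows downward; lengths in m; the calibration is good to about 2 mm. A picture is of the moment at which its call begins: read the wrist's pose just before it. camera_info takes no time and is no camera call.
- finish_job(): hands the job in, once; it reports no verdict.
Trained networks look in the newest picture that a camera, given by its name, has taken for a name from the list of things; names that differ only in an ending like _2 or _b are one class to them, and where a whole thing is asked for, a point or a joint stands for the part that bears it (a point fixed in the world has none). Each returns a list of dicts, best first, with "conf" (0 to 1); they miss things now and then, are a little off and sometimes report something else, mostly with a low value. They report only what shows in the picture. A call takes as long as a camera call. They do not tell look-alikes from the thing itself.
- models.find_in(query, camera): "box" ([centre column, centre row, width, height] in pixels, round what is visible of it).
- models.cut_out(query, camera): "region" (420x560 bool, what is visible of it) and "box" ([centre column, centre row, width, height] in pixels, round what is visible of it).
- models.pinpoint(query, camera): "centre" ([column, row] in pixels: a listed point, or the origin of a listed thing).
The state is a dict: "t": time; "qpos": joint angles; "joint_vel": joint speeds; "tau": joint torques, N m; "position": TCP position; "tool_rot": TCP orientation; "ft_force": force on the tool from outside, world axes, zero at the start; "ft_torque": the same for the moment, N m; "width": opening from 0.0 (shut) to 1.0 (fully open).
Only numpy, scipy, OpenCV 4.12 (cv2) and the standard library are available. Lean on these libraries where they do the work, as an engineer would, in place of code of your own. Each camera call takes 0.05 s, during which the arm holds its last target.

## Task

One of the three lever nuts that lock down this mortising fence has lost its bite: check all three by feel, pushing each slowly by the ball at its end, clockwise (the tightening way) and never back. A sound one nips up firm within a few degrees, so stop there and never lean on it with more than 20 N; the loose one just swings on, so stop it after some 10 to 15 degrees. When all are checked, flag the loose one by dropping the red ring over its stud so that it lies flat on the hub, let go, and leave the other things on the bench alone.

Things in the scene. Friction and masses are not known exactly. Their poses are not given: they have to be found in the camera images.
- lever_a (a joint): Turn of this lever nut about its upright stud, rad: 0 at the start, growing clockwise seen from above (the tightening way); it stays where it is left. Pushed at the ball, square to its arm, every lever first turns under a drag of 1 to 3 N; a sound one comes up dead firm within 3 to 6 degrees, the loose one swings on for well over 20. They look alike.
- lever_a_ball (a point): Centre of the black 22 mm ball at the end of this lever nut's steel arm (11 mm bar), 80 mm out from the stud axis and 9 mm above the hub top, 76 mm above the bench. x points from the hub out along the arm, z up. The arm points roughly away from the fence face, at a different angle each time.
- lever_a_hub (a point): Centre of the flat top of this lever nut's dark steel hub (29 mm diameter, 30 mm high, on the axis of turning), 67 mm above the bench. A 12 mm threaded stud stands 30 mm up from here. Axes as for the ball.
- lever_b (a joint): Turn of this lever nut about its upright stud, rad: 0 at the start, growing clockwise seen from above (the tightening way); it stays where it is left. Pushed at the ball, square to its arm, every lever first turns under a drag of 1 to 3 N; a sound one comes up dead firm within 3 to 6 degrees, the loose one swings on for well over 20. They look alike.
- lever_b_ball (a point): Centre of the black 22 mm ball at the end of this lever nut's steel arm (11 mm bar), 80 mm out from the stud axis and 9 mm above the hub top, 76 mm above the bench. x points from the hub out along the arm, z up. The arm points roughly away from the fence face, at a different angle each time.
- lever_b_hub (a point): Centre of the flat top of this lever nut's dark steel hub (29 mm diameter, 30 mm high, on the axis of turning), 67 mm above the bench. A 12 mm threaded stud stands 30 mm up from here. Axes as for the ball.
- lever_c (a joint): Turn of this lever nut about its upright stud, rad: 0 at the start, growing clockwise seen from above (the tightening way); it stays where it is left. Pushed at the ball, square to its arm, every lever first turns under a drag of 1 to 3 N; a sound one comes up dead firm within 3 to 6 degrees, the loose one swings on for well over 20. They look alike.
- lever_c_ball (a point): Centre of the black 22 mm ball at the end of this lever nut's steel arm (11 mm bar), 80 mm out from the stud axis and 9 mm above the hub top, 76 mm above the bench. x points from the hub out along the arm, z up. The arm points roughly away from the fence face, at a different angle each time.
- lever_c_hub (a point): Centre of the flat top of this lever nut's dark steel hub (29 mm diameter, 30 mm high, on the axis of turning), 67 mm above the bench. A 12 mm threaded stud stands 30 mm up from here. Axes as for the ball.
- fixture: Mortising fixture, fixed: brown board base 280 x 400 x 24 mm, oak rail with red ends against a grey steel fence (both at x below -53 mm, up to 74 mm high), flange (top 34 mm up) held down by the three lever nuts, studs at x 20, y -125, 0, 125 mm. Origin: centre of the underside; x from the rail across to the levers (away from the robot), y along the fence, z up.
- red_ring_center (a point): Centre, half-way up, of the red plastic marker ring: 46 mm outside, 24 mm hole, 12 mm high, 30 g, lying flat on the bench; z is its axis. Over a stud, flat on the hub, its centre is 6 mm above the hub point.
- washer: Bystander: spare plain steel washer, 44 mm, 5 mm thick, flat on the bench near the red ring; origin centre of underside.
- hex_nut: Bystander: spare steel nut, 22 mm, 11 mm high, lying on the fixture's base near its far edge; origin centre of underside.
- pencil: Bystander: red carpenter's pencil, 8 x 165 mm along its y, lying on top of the oak rail; origin centre of underside.
- chisel: Bystander: chisel with amber handle, 280 mm along its x, lying on the bench; origin where handle meets blade.
- mallet: Bystander: wooden mallet, 270 mm along its x, head 130 mm wide and 60 mm high; origin under its handle.
- glue_bottle: Bystander: upright white glue bottle, 60 mm diameter, 170 mm high; origin centre of underside.
- screwdriver: Bystander: screwdriver with clear handle, 200 mm along its x; origin on its underside.
- offcut: Bystander: oak offcut 140 x 60 x 45 mm; origin centre of underside.
Things that resemble listed ones, but are neither listed nor needed, are in the scene too. What is shaped like the part that bears red_ring_center but pink is not meant.

How it is judged:
On the way, in this order (a step that is already met when the one before it is completed fails the run):
1. all three lever nuts have been taken up clockwise (each at least 0.035 rad) and the loose one has swung at least 0.14 rad (value of joint each of lever_a, lever_b, lever_c above 0.035 rad and value of joint any of lever_a, lever_b, lever_c above 0.14 rad), for 0.2 s.
2. the red ring lies flat on the hub of the lever nut that swung on, over its stud (angle between red_ring_center's own z axis and vertical below 0.15 rad and ((value of joint lever_a above 0.14 rad and horizontal distance between red_ring_center and lever_a_hub below 0.009 m and z of red_ring_center in the frame of lever_a_hub between 0.002 and 0.009 m) or (value of joint lever_b above 0.14 rad and horizontal distance between red_ring_center and lever_b_hub below 0.009 m and z of red_ring_center in the frame of lever_b_hub between 0.002 and 0.009 m) or (value of joint lever_c above 0.14 rad and horizontal distance between red_ring_center and lever_c_hub below 0.009 m and z of red_ring_center in the frame of lever_c_hub between 0.002 and 0.009 m))), for 0.2 s.
At the end, for the whole second after the job is handed in: The red ring rests flat on the hub of the loose lever nut, round its stud (within 9 mm of the axis, centre 2 to 9 mm above the hub, tilt under 0.15 rad); that lever stands 0.14 to 0.40 rad (8 to 23 degrees) clockwise of its start, the other two at least 0.035 rad (2 degrees) (all of step 2 and value of joint each of lever_a, lever_b, lever_c above 0.035 rad and linear speed of red_ring below 0.02 m/s); the robot touches nothing.
It fails at once if a lever nut turned clockwise by more than 0.40 rad (23 degrees) (value of joint any of lever_a, lever_b, lever_c above 0.4 rad).
It fails at once if a lever nut turned back (anticlockwise) by more than 0.04 rad (value of joint any of lever_a, lever_b, lever_c below -0.04 rad).
It fails at once if the robot pressed on a lever nut with more than 20 N (contact force between any of the fingers, the arm and lever_a above 20 N or contact force between any of the fingers, the arm and lever_b above 20 N or contact force between any of the fingers, the arm and lever_c above 20 N).
It fails at once if a bystander was moved more than 30 mm (distance of any of washer, hex_nut, pencil, chisel, mallet, glue_bottle, screwdriver, offcut from where it was at the start of the episode above 0.03 m).
It also fails if it takes over 72 s, if anything falls off the work surface, if the arm or the gripper's body presses on something with over 40 N, if the wrist force passes 120 N, or if a joint passes its speed limit or range.

## Working session

There is one attempt and no reset: what is moved stays moved. The work goes in short steps, Python scripts to look and compute and a shell command to move; the robot and the scene stay as the last step left them, time stands still between calls to the robot, and variables do not carry over. Pictures are saved under pics/ and viewed, and the job is handed in when it is done.

```bash
mkdir -p pics
python3 - <<'E'
from rig import env,capture,camera_info,models
import cv2,numpy as np
s=env.read_state(); print(s['t'],s['position'],s['tool_rot'],s['ft_force'],s['width'])
for c in ['scene','top']:
    im=capture(c); cv2.imwrite(f'pics/{c}0.png',im)
    ci=camera_info(c); print(c,{k:(np.round(v,4).tolist() if k=='T' else v) for k,v in ci.items()})
    for q in ['lever_a_ball','lever_a_hub','red_ring_center','fixture','washer']:
        print(q,[(np.round(d['centre'],1).tolist(),round(d['conf'],2)) for d in models.pinpoint(q,c)])
print(camera_info('wrist'))
E
```

```text
0.0 [ 0.20111103 -0.64367951  0.1926897 ] [[ 9.54477310e-01  2.98282842e-01 -6.41000668e-04]
 [ 2.98283521e-01 -9.54475611e-01  1.80243551e-03]
 [-7.41839188e-05 -1.91158373e-03 -9.99998170e-01]] [-0.43494522 -0.06165125 -0.82565017] 0.9963186790485665
scene {'fx': 483.02091835118125, 'fy': 483.02091835118125, 'cx': 282.5176387813559, 'cy': 213.32846198216888, 'T': [[0.7742, -0.3747, 0.5101, 1.2824], [0.6328, 0.4453, -0.6335, -0.849], [0.0102, 0.8132, 0.5818, 0.8662], [0.0, 0.0, 0.0, 1.0]]}
lever_a_ball [([277.1, 220.6], 0.6)]
lever_a_hub [([252.1, 216.3], 0.81), ([140.2, 282.2], 0.24)]
red_ring_center [([168.9, 262.0], 0.65), ([143.6, 279.5], 0.52), ([321.2, 190.5], 0.36)]
fixture [([272.9, 216.3], 0.8), ([115.0, 323.2], 0.22)]
washer [([181.2, 302.2], 0.7)]
top {'fx': 470.1833469345784, 'fy': 470.1833469345784, 'cx': 281.91708790671777, 'cy': 210.74927172373012, 'T': [[0.0053, 0.9878, -0.1558, 0.3919], [-1.0, 0.0049, -0.0033, 0.0008], [-0.0025, 0.1558, 0.9878, 1.4038], [0.0, 0.0, 0.0, 1.0]]}
lever_a_ball [([297.1, 210.1], 0.74), ([259.5, 245.9], 0.16)]
lever_a_hub [([296.8, 240.7], 0.75)]
red_ring_center [([378.3, 270.8], 0.68), ([406.8, 270.4], 0.56)]
fixture [([257.7, 246.9], 0.89)]
washer [([401.6, 223.6], 0.5)]
{'fx': 374.0971461645307, 'fy': 374.0971461645307, 'cx': 281.1502573557725, 'cy': 214.29622792495945, 'mount': array([[-5.70812265e-04,  9.63511776e-01,  2.67665336e-01,
         7.22447543e-02],
       [ 9.99999321e-01,  8.22031283e-04, -8.26498294e-04,
        -6.56450615e-04],
       [-1.01637012e-03,  2.67664683e-01, -9.63511590e-01,
        -1.89883837e-01],
       [ 0.00000000e+00,  0.00000000e+00,  0.00000000e+00,
         1.00000000e+00]])}
```

View pics/scene0.png

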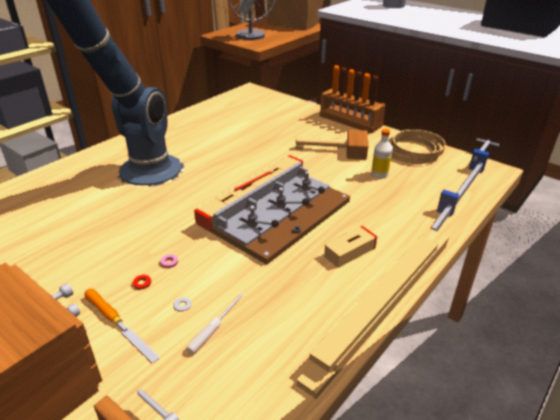

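View pics/top0.png

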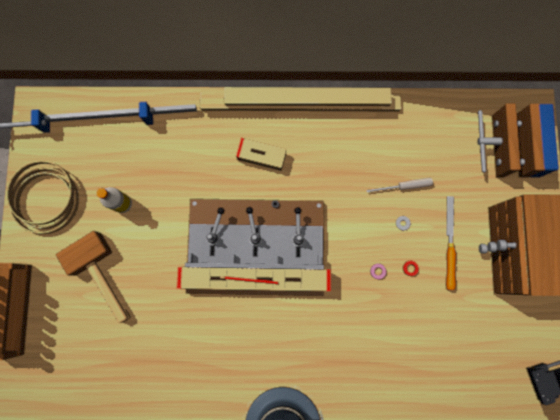

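The scene shows the fixture in front of the robot. The red ring is at top-view (410,268), with the pink look-alike at (378,271). The levers' balls are near row 210. I'll zoom in next and compute positions.

```bash
cat > h.py <<'E'
import numpy as np,cv2
from rig import env,capture,camera_info,models
def camT(c,s=None):
    ci=camera_info(c)
    if c=='wrist':
        T=np.eye(4);T[:3,:3]=s['tool_rot'];T[:3,3]=s['position'];T=T@ci['mount']
    else: T=np.array(ci['T'])
    return ci,T
def ray(c,uv,z,s=None):
    ci,T=camT(c,s)
    d=T[:3,:3]@np.array([(uv[0]-ci['cx'])/ci['fx'],-(uv[1]-ci['cy'])/ci['fy'],-1])
    o=T[:3,3]; return o+d*(z-o[2])/d[2]
def proj(c,p,s=None):
    ci,T=camT(c,s)
    q=np.linalg.inv(T)@np.append(p,1)
    return np.array([ci['cx']+ci['fx']*q[0]/-q[2],ci['cy']-ci['fy']*q[1]/-q[2]])
E
python3 - <<'E'
from h import *
im=cv2.imread('pics/top0.png')
cv2.imwrite('pics/topz.png',cv2.resize(im[190:300,170:340],None,fx=4.7,fy=4.7,interpolation=cv2.INTER_CUBIC))
for uv,z in [((296.8,240.7),.067),((297.1,210.1),.076),((410.5,268.5),.012),((378.3,270.8),.012),((257.7,246.9),.0)]: print(uv,ray('top',uv,z).round(4))
E
```

```text
(296.8, 240.7) [ 0.5166 -0.0377  0.067 ]
(297.1, 210.1) [ 0.6035 -0.0382  0.076 ]
(410.5, 268.5) [ 0.4416 -0.3733  0.012 ]
(378.3, 270.8) [ 0.4344 -0.2785  0.012 ]
(257.7, 246.9) [0.5037 0.0772 0.    ]
```

View pics/topz.png

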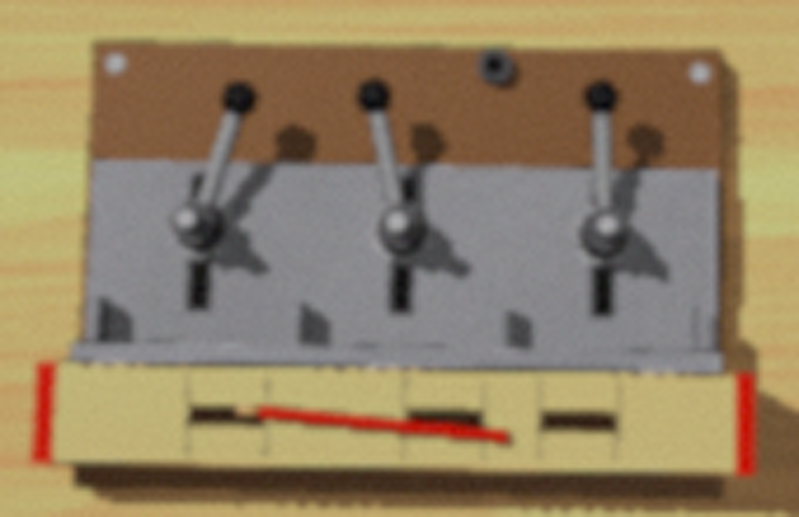

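```bash
python3 -m jog '{"linear": [[34,-22,-6],[68,-44,-12],[102,-66,-18],[136,-88,-24],[170,-110,-30],[204,-132,-36],[238,-154,-42],[272,-176,-48]], "turn": [4,8,12,17.36,17.36,17.36,17.36,17.36]}' 0.98
python3 - <<'E'
from h import *
s=env.read_state(); im=capture('wrist'); cv2.imwrite('pics/w1.png',im)
print(s['t'],s['position'],s['tool_rot'].round(3))
for q in ['red_ring_center','washer']:
  for d in models.pinpoint(q,'wrist'): print(q,np.round(d['centre'],1),round(d['conf'],2),ray('wrist',d['centre'],.006 if q[0]=='r' else 0,s).round(4))
E
```

```text
t: 1.27
position: [0.4095, -0.3935, 0.2424]
tool_rot: [[1.0, -0.0, 0.0], [-0.0, -1.0, -0.001], [0.0, 0.001, -1.0]]
ft_force: [0.2, -0.4, 0.3]
width: 0.479
1.2667 [ 0.40945307 -0.39347154  0.24242271] [[ 1.    -0.     0.   ]
 [-0.    -1.    -0.001]
 [ 0.     0.001 -1.   ]]
red_ring_center [265.7 146. ] 0.91 [ 0.4432 -0.3763  0.006 ]
red_ring_center [183.1 156.2] 0.77 [ 0.4318 -0.2826  0.006 ]
washer [245.6  15.9] 0.96 [ 0.577  -0.3566  0.    ]
```

View pics/w1.png

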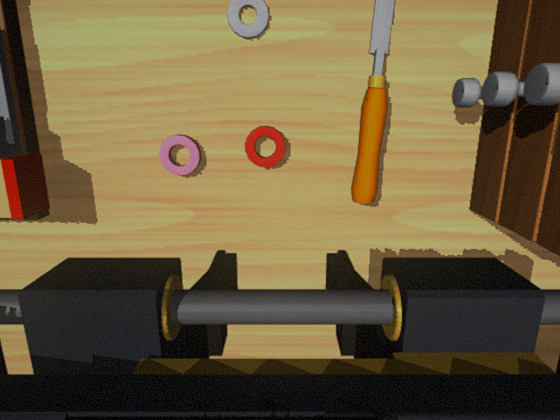

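Red ring at (265,146) → world (0.443, -0.376); pink at (181,155). Next I'll move over the levers.

```bash
python3 -m jog '{"linear": [[8,-40,0],[16,-80,0],[24,-120,0],[32,-160,0],[40,-200,0],[48,-240,0],[56,-280,0],[64,-320,0]], "turn": [0,0,0,0,0,0,0,0]}' 1 >/dev/null
python3 -m jog '{"linear": [[4,-40,0],[8,-80,0],[11,-113,0],[11,-113,0]], "turn": [0,0,0,0]}'
python3 - <<'E'
from h import *
s=env.read_state(); im=capture('wrist'); cv2.imwrite('pics/w2.png',im)
print(s['t'],s['position'])
for q,z in [('lever_a_ball',.076),('lever_a_hub',.067),('hex_nut',.024)]:
  for d in models.pinpoint(q,'wrist'): print(q,np.round(d['centre'],1),round(d['conf'],2),ray('wrist',d['centre'],z,s).round(4))
E
```

```text
t: 2.42
position: [0.4837, 0.0444, 0.2422]
tool_rot: [[1.0, 0.009, 0.001], [0.009, -1.0, 0.003], [0.001, -0.003, -1.0]]
ft_force: [-0.0, 1.0, 0.3]
width: 0.003
2.4167 [0.4837409  0.04437888 0.24217988]
lever_a_ball [379.8  57.1] 0.92 [ 0.6023 -0.0413  0.076 ]
lever_a_hub [370.7 150.2] 0.86 [ 0.5198 -0.0412  0.067 ]
hex_nut [302.1  36.5] 0.75 [0.6276 0.0254 0.024 ]
```

View pics/w2.png

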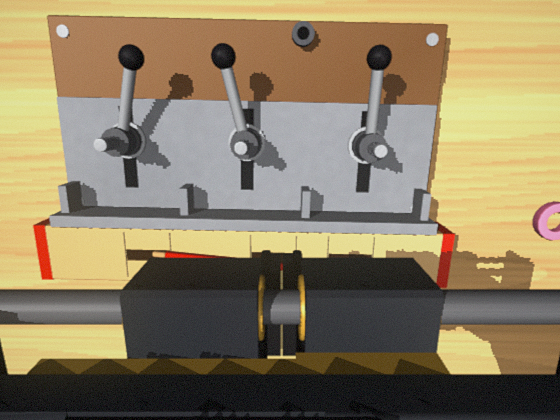

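Balls are at (131,57), (223,57) and (380,57); hubs are around row 147.

Run:
```python
from h import *
s=env.read_state()
im=cv2.imread('pics/w2.png')
B=[ray('wrist',u,.076,s) for u in [(131,57),(223,57),(379.8,57.1)]]
S=[ray('wrist',u,.097,s) for u in [(100,144),(240.5,148),(381,151)]]
for b,h in zip(B,S): print(b.round(4),h.round(4),np.hypot(*(b-h)[:2]).round(4),np.degrees(np.arctan2((b-h)[1],(b-h)[0])).round(1), proj('top',b).round(1))
d=S[2]-S[0];print(np.hypot(*d[:2]),np.degrees(np.arctan2(d[0],-d[1])))
for u in [(170+239/4.7,190+98/4.7),(170+373/4.7,190+95/4.7),(170+600/4.7,190+97/4.7)]: print(np.round(u,1),ray('top',u,.076).round(4))
```

```text
[0.6016 0.1672 0.076 ] [0.5279 0.1947 0.097 ] 0.0787 -20.4 [225.3 210.4]
[0.6013 0.0861 0.076 ] [0.5238 0.0711 0.097 ] 0.0789 11.0 [253.6 210.6]
[ 0.6007 -0.0523  0.076 ] [ 0.5207 -0.0533  0.097 ] 0.08 0.7 [302.  211.1]
0.24810643022361925 -1.6644978860216557
[220.9 210.9] [0.6002 0.1798 0.076 ]
[249.4 210.2] [0.6025 0.0983 0.076 ]
[297.7 210.6] [ 0.6019 -0.0398  0.076 ]
```

Run:
```python
from h import *
s=env.read_state(); im=capture('wrist'); cv2.imwrite('pics/w3.png',im)
print(s['t'],s['position'],s['tool_rot'].round(4).tolist(),s['ft_force'].round(2))
for q,z in [('lever_a_ball',.076),('lever_b_ball',.076),('lever_c_ball',.076),('lever_a_hub',.067)]:
  for d in models.pinpoint(q,'wrist'): print(q,np.round(d['centre'],1),round(d['conf'],2),ray('wrist',d['centre'],z,s).round(4))
cv2.imwrite('pics/w3z.png',cv2.resize(im[20:220,40:460],None,fx=1.9,fy=1.9,interpolation=cv2.INTER_CUBIC))
```

```text
2.6167 [0.48360359 0.03542612 0.2414756 ] [[1.0, -0.0036, -0.0005], [-0.0036, -1.0, -0.0011], [-0.0005, 0.0011, -1.0]] [ 0.65 -0.5  -0.45]
lever_a_ball [365.7  55.3] 0.68 [ 0.6022 -0.0398  0.076 ]
lever_b_ball [213.3  57.6] 0.6 [0.6009 0.0947 0.076 ]
lever_c_ball [116.2  56.7] 0.83 [0.6019 0.1802 0.076 ]
lever_a_hub [359.4 148.4] 0.58 [ 0.5201 -0.0403  0.067 ]
```

View pics/w3z.png

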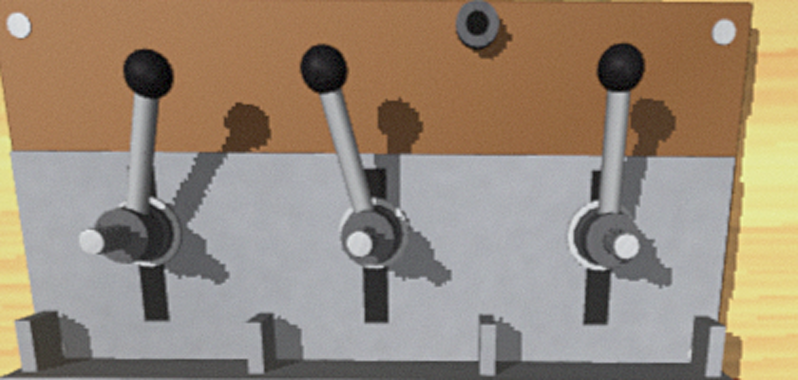

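Run:
```python
from h import *
s=env.read_state()
f=lambda u:(40+u[0]/1.9,20+u[1]/1.9)
B=[ray('wrist',f(u),.076,s) for u in [(149,74),(324,69),(620,68)]]
S=[ray('wrist',f(u),.097,s) for u in [(92,241),(359,244),(626,246)]]
for b,h in zip(B,S): print(b.round(4),h.round(4),np.hypot(*(b-h)[:2]).round(4),np.degrees(np.arctan2((b-h)[1],(b-h)[0])).round(1), proj('top',b).round(1),proj('top',h).round(1))
d=S[2]-S[0];print(np.hypot(*d[:2]),np.degrees(np.arctan2(d[0],-d[1])))
```

```text
[0.6    0.1799 0.076 ] [0.5253 0.2066 0.097 ] 0.0794 -19.6 [220.8 210.9] [209.6 236.2]
[0.6019 0.0984 0.076 ] [0.5235 0.0826 0.097 ] 0.0801 11.4 [249.3 210.4] [254. 237.]
[ 0.602  -0.0391  0.076 ] [ 0.5221 -0.0419  0.097 ] 0.0799 2.0 [297.4 210.6] [298.6 237.7]
0.24848784822710784 -0.7217550932230465
```

```bash
python3 -m jog '{"linear": [[40,12,0],[80,24,20],[118,36,50],[118,36,90],[118,36,130],[118,36,160],[118,36,175],[118,36,175]], "turn": [0,0,0,0,0,0,0,0]}' 1
python3 -m jog '{"linear": [[0,0,0],[0,0,0]], "turn": [0,0]}'
python3 - <<'E'
from h import *
cv2.imwrite('pics/w4.png',capture('wrist'))
E
```

```text
t: 3.53
position: [0.598, 0.0005, 0.062]
tool_rot: [[1.0, -0.001, -0.009], [-0.001, -1.0, -0.0], [-0.009, 0.0, -1.0]]
ft_force: [-0.9, -0.2, -0.2]
width: -0.003
t: 3.7
position: [0.603, 0.0017, 0.0684]
tool_rot: [[1.0, -0.001, 0.003], [-0.001, -1.0, 0.0], [0.003, -0.0, -1.0]]
ft_force: [-0.2, -0.4, 0.3]
width: 0.007
```

View pics/w4.png

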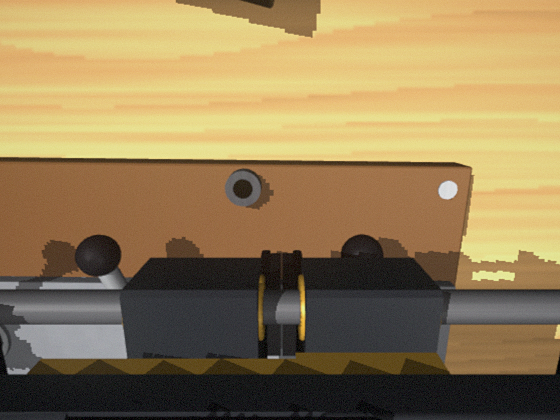

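```bash
python3 -m jog '{"linear": [[0,2,0],[0,4,0],[0,6,0],[0,8,0],[0,9,0],[0,10,0],[0,10,0]], "turn": [0,0,0,0,0,0,0]}' | egrep 'pos|force'
python3 -m jog '{"linear": [[0,0.7,0],[0,1.4,0],[0,2,0],[0,2,0]], "turn": [0,0,0,0]}' | egrep 'pos|force'
```

```text
position: [0.6015, -0.0086, 0.0668]
ft_force: [-0.4, -0.8, -0.7]
position: [0.6015, -0.0104, 0.0667]
ft_force: [-0.3, -0.3, 0.3]
```

```bash
python3 -m jog '{"linear": [[0,0.7,0],[0,1.4,0],[0,2,0],[0,2,0]], "turn": [0,0,0,0]}' | egrep 'pos|force'
```

```text
position: [0.6016, -0.0125, 0.0668]
ft_force: [0.1, 0.2, 0.1]
```

```bash
for i in 1; do python3 -m jog '{"linear": [[0,0.5,0],[0,1,0],[0,1.5,0],[0,1.5,0]], "turn": [0,0,0,0]}' | egrep 'pos|force'; done
```

```text
position: [0.6015, -0.0139, 0.0668]
ft_force: [-0.3, 0.4, 0.2]
```

```bash
python3 -m jog '{"linear": [[0,0.5,0],[0,1,0],[0,1.5,0],[0,1.5,0]], "turn": [0,0,0,0]}' | egrep 'pos|force'
```

```text
position: [0.6015, -0.0154, 0.0668]
ft_force: [0.2, -0.4, 0.1]
```

```bash
python3 -m jog '{"linear": [[0,0.5,0],[0,1,0],[0,1,0]], "turn": [0,0,0]}' | egrep 'pos|force'
```

```text
position: [0.6015, -0.0164, 0.0667]
ft_force: [0.1, 0.0, -0.1]
```

```bash
python3 -m jog '{"linear": [[0,0.5,0],[0,1,0],[0,1.5,0],[0,1.5,0]], "turn": [0,0,0,0]}' | egrep 'pos|force'
python3 - <<'E'
from h import *
a=capture('wrist');b=capture('scene')
s=env.read_state(); print(proj('scene',s['position']),proj('wrist',s['position'],s))
for d in models.pinpoint('lever_a_ball','wrist'): print(d['centre'],d['conf'],ray('wrist',d['centre'],.076,s))
cv2.imwrite('pics/w5.png',a[200:400,180:420].repeat(3,0).repeat(3,1))
cv2.imwrite('pics/s5.png',cv2.resize(b[130:270,190:360],None,fx=4,fy=4,interpolation=cv2.INTER_CUBIC))
E
```

```text
position: [0.6015, -0.0179, 0.0668]
ft_force: [-0.2, -0.1, 0.2]
[279.17485415 222.32038842] [281.54939505 248.87791983]
[323.6, 253.3] 0.59 [ 0.60260554 -0.03947512  0.076     ]
```

View pics/w5.png

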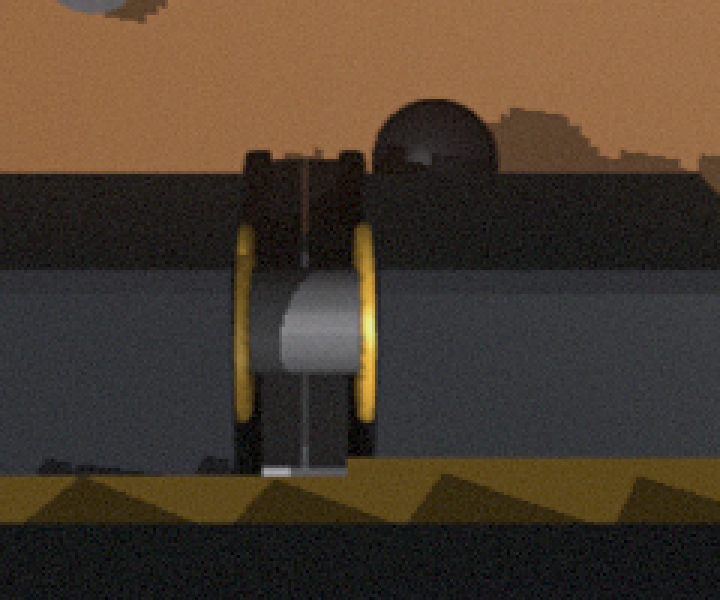

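View pics/s5.png

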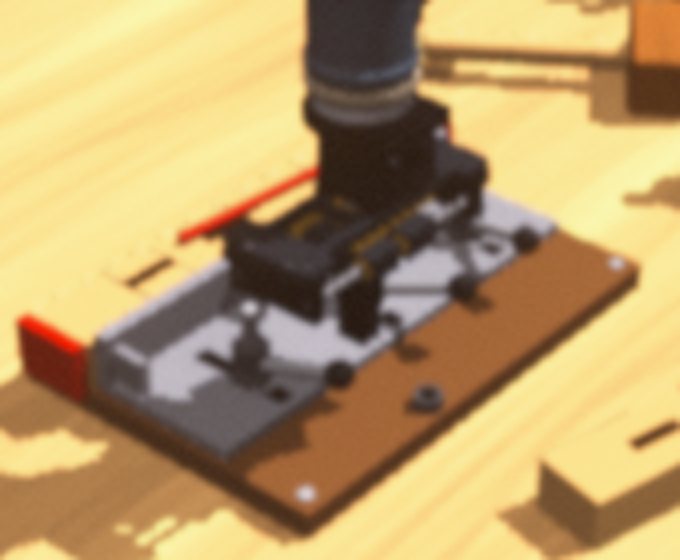

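The fingertips are narrower than I assumed (about 10.5 mm half-width) and there is still a gap of about 1 mm to the ball (373 against 368 in the crop). I'll creep on.

```bash
python3 -m jog '{"linear": [[0,0.5,0],[0,1,0],[0,1.5,0],[0,1.5,0]], "turn": [0,0,0,0]}' | egrep 'pos|force'
```

```text
position: [0.6015, -0.0194, 0.0667]
ft_force: [1.0, 0.2, -0.2]
```

```bash
python3 -m jog '{"linear": [[0,0.5,0],[0,1,0],[0,1.5,0],[0,1.5,0]], "turn": [0,0,0,0]}' | egrep 'pos|force'
```

```text
position: [0.6016, -0.0209, 0.0668]
ft_force: [-0.8, 0.4, -0.2]
```

```bash
python3 -m jog '{"linear": [[0,0.5,0],[0,1,0],[0,1.5,0],[0,1.5,0]], "turn": [0,0,0,0]}' | egrep 'pos|force'
```

```text
position: [0.6015, -0.0224, 0.0668]
ft_force: [1.2, 0.8, 0.6]
```

```bash
python3 -m jog '{"linear": [[0,0.5,0],[0,1,0],[0,1,0]], "turn": [0,0,0]}' | egrep 'pos|force'
```

```text
position: [0.6015, -0.0234, 0.0667]
ft_force: [-0.2, 0.5, 0.7]
```

```bash
python3 -m jog '{"linear": [[0,0.5,0],[0,1,0],[0,1,0]], "turn": [0,0,0]}' | egrep 'pos|force'
```

```text
position: [0.6015, -0.0244, 0.0667]
ft_force: [-0.1, 0.2, 0.2]
```

```bash
python3 -m jog '{"linear": [[0,0.5,0],[0,1,0],[0,1,0]], "turn": [0,0,0]}' | egrep 'pos|force'
python3 - <<'E'
from h import *
a=capture('wrist')
cv2.imwrite('pics/w6.png',a[200:400,180:420].repeat(3,0).repeat(3,1))
E
```

```text
position: [0.6015, -0.0254, 0.0668]
ft_force: [-0.2, -0.1, -0.9]
```

View pics/w6.png

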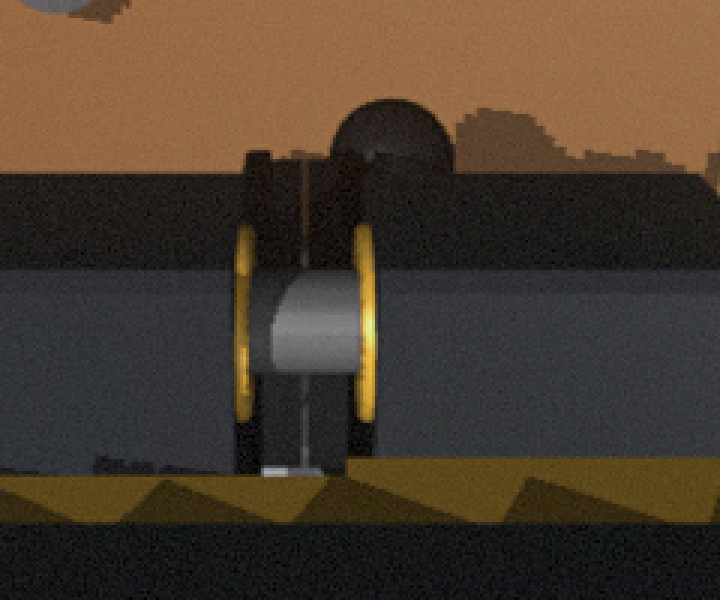

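Run:
```python
from h import *
a=cv2.imread('pics/w6.png');b=capture('scene');s=env.read_state()
p=s['position'];print(p,proj('scene',p),proj('scene',p+[0,0,.02]),proj('scene',[.602,-.0395,.076]))
g=lambda im:(255*(im/255.)**.45).astype(np.uint8)
cv2.imwrite('pics/w6g.png',g(a))
c=cv2.resize(b[175:255,235:335],None,fx=7,fy=7,interpolation=cv2.INTER_CUBIC)
for q,col in [(p,(0,255,0)),(p+[0,0,.02],(255,255,0)),([.602,-.0395,.076],(255,0,255))]:
    u=(proj('scene',np.array(q))-[235,175]+.5)*7; cv2.drawMarker(c,tuple(int(x) for x in u),col,0,12)
cv2.imwrite('pics/s6g.png',g(c))
```

```text
[ 0.60153358 -0.02527212  0.06673818] [277.44345276 223.55975911] [277.4736192  217.70983548] [274.25843496 223.29910737]
```

View pics/w6g.png

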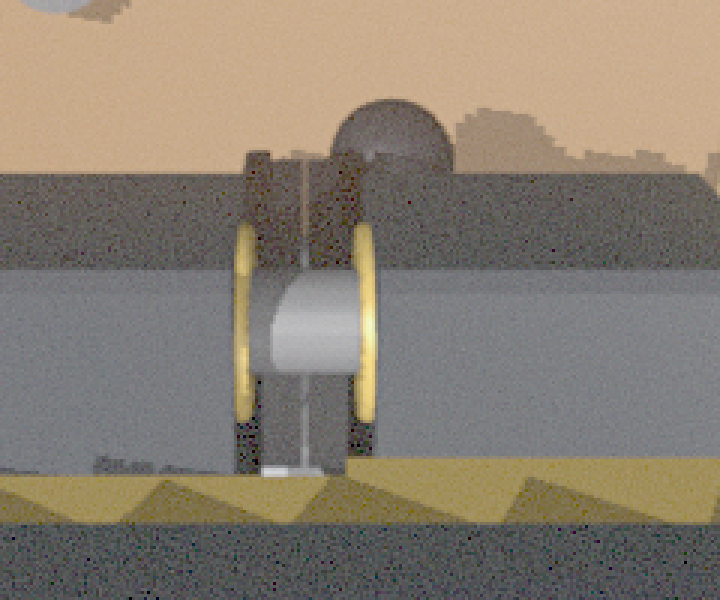

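View pics/s6g.png

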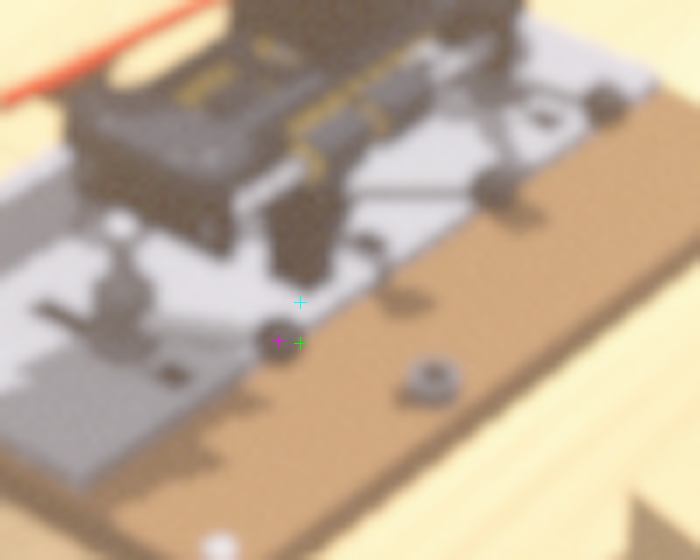

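The fingertips, when shut, end about 28 mm above the reported TCP, so they are over the ball and it hasn't been touched (its world position is unchanged). I'll raise the tool and check the tip position at several openings.

```bash
python3 -m jog '{"linear": [[0,0,-30],[0,0,-60],[0,0,-60],[0,0,-60]], "turn": [0,0,0,0]}' 1 | egrep 'pos|width'
cat > v.py <<'E'
from h import *
import sys
n=sys.argv[1]
s=env.read_state();b=capture('scene');p=s['position'];print(s['t'],p,s['width'],s['qpos'].round(3))
u0=proj('scene',p).astype(int)
x0,y0=u0[0]-55,u0[1]-60
c=cv2.resize(b[y0:y0+85,x0:x0+110],None,fx=7,fy=7,interpolation=cv2.INTER_CUBIC)
for dz,col in [(0,(0,255,0)),(.02,(255,255,0)),(.07,(255,0,255))]:
    u=(proj('scene',p+[0,0,dz])-[x0,y0]+.5)*7; cv2.drawMarker(c,tuple(int(x) for x in u),col,0,12)
cv2.imwrite(f'pics/{n}.png',(255*(c/255.)**.5).astype(np.uint8))
E
python3 v.py f1
python3 -m jog '{"linear": [[0,0,0],[0,0,0],[0,0,0],[0,0,0],[0,0,0]], "turn": [0,0,0,0,0]}' 0 | egrep 'pos|width'
python3 v.py f2
```

```text
position: [0.603, -0.0251, 0.1287]
width: 0.006
8.5833 [ 0.60299479 -0.02507877  0.1287446 ] 0.006027385518477118 [ 0.26   0.443 -0.384  1.766  0.197  0.966 -1.773]
position: [0.6012, -0.0252, 0.1262]
width: 0.297
9.05 [ 0.60124393 -0.02519383  0.12616769] 0.29688969376915875 [ 0.26   0.446 -0.383  1.768  0.197  0.967 -1.773]
```

View pics/f1.png

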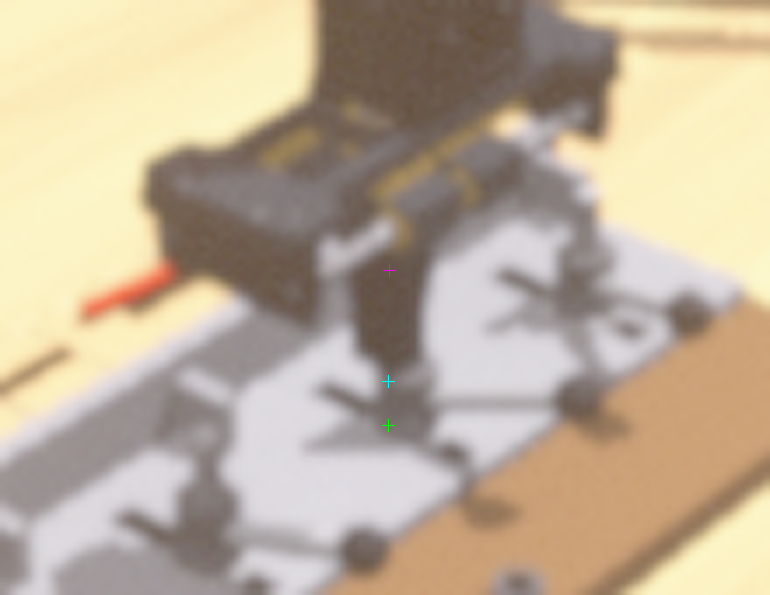

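View pics/f2.png

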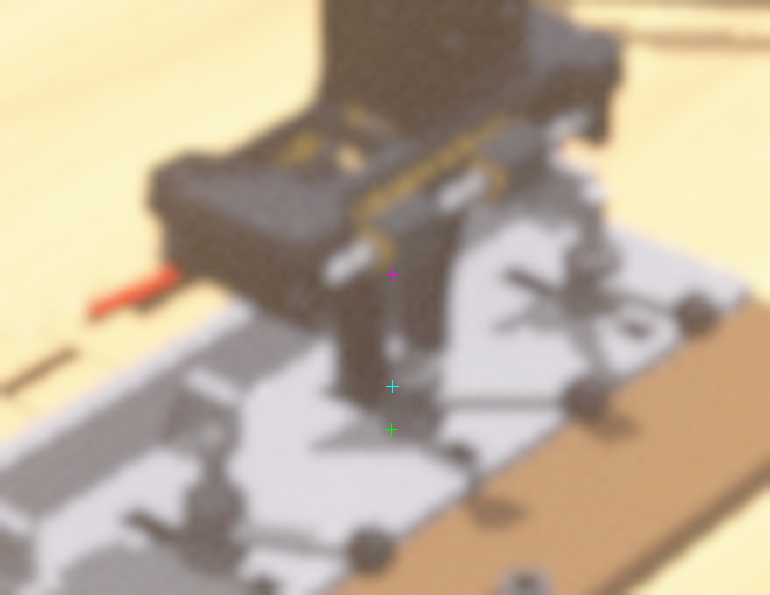

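```bash
python3 -m jog '{"linear": [[0,-27,0],[0,-27,20],[0,-27,50],[0,-27,75],[0,-27,82],[0,-27,82],[0,-27,82]], "turn": [0,0,0,0,0,0,0]}' 1 | egrep 'pos|width|force'
python3 v.py f3
python3 - <<'E'
from h import *
a=capture('wrist')
cv2.imwrite('pics/w7.png',a[200:400,180:420].repeat(3,0).repeat(3,1))
E
```

```text
position: [0.6021, 0.0019, 0.0453]
ft_force: [0.1, -0.0, 1.3]
width: 0.034
9.6833 [0.60209041 0.00189262 0.0452802 ] 0.03358827460300142 [ 0.194  0.542 -0.36   1.831  0.253  0.812 -1.865]
```

View pics/f3.png

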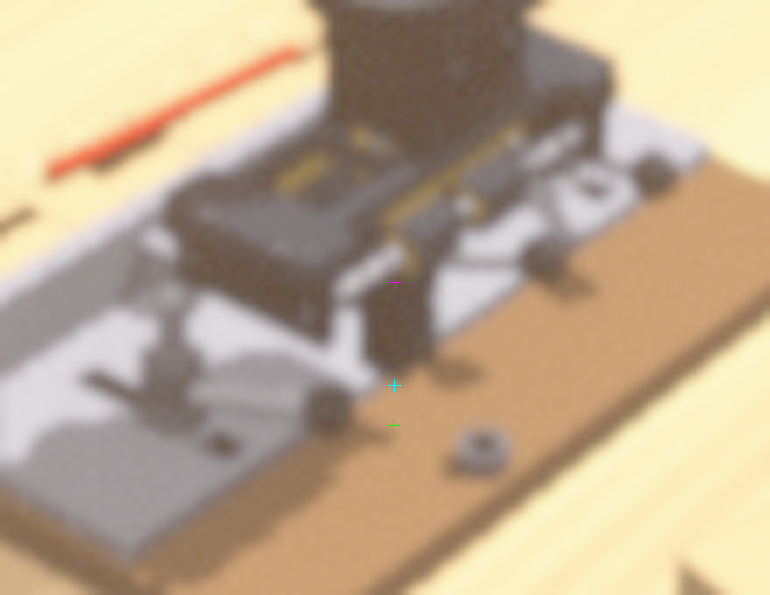

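View pics/w7.png

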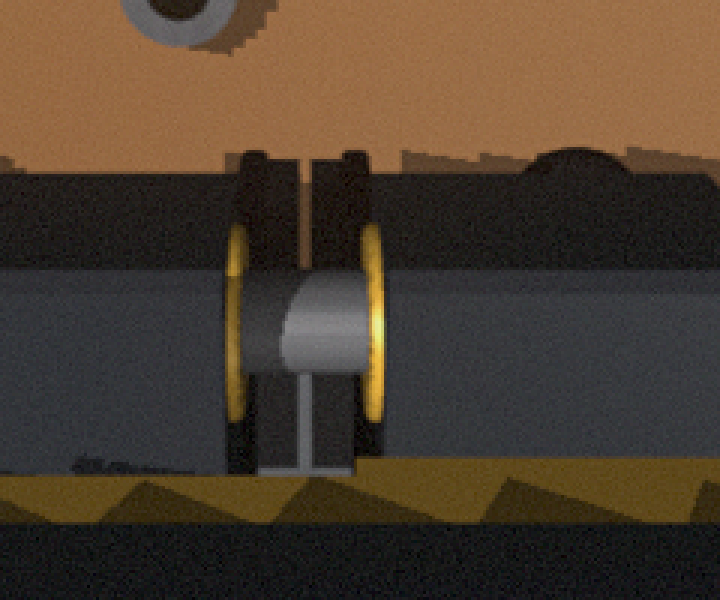

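```bash
python3 -m jog '{"linear": [[0,2,5],[0,5,9],[0,8,9],[0,11,9],[0,13,9],[0,15,9],[0,16,9],[0,16,9]], "turn": [0,0,0,0,0,0,0,0]}' 1 | egrep 'pos|width|force'
python3 - <<'E'
from h import *
a=capture('wrist')
cv2.imwrite('pics/w8.png',a[200:400,180:420].repeat(3,0).repeat(3,1))
E
```

```text
position: [0.6016, -0.0146, 0.0358]
ft_force: [0.5, 0.6, 0.1]
width: 0.008
```

View pics/w8.png

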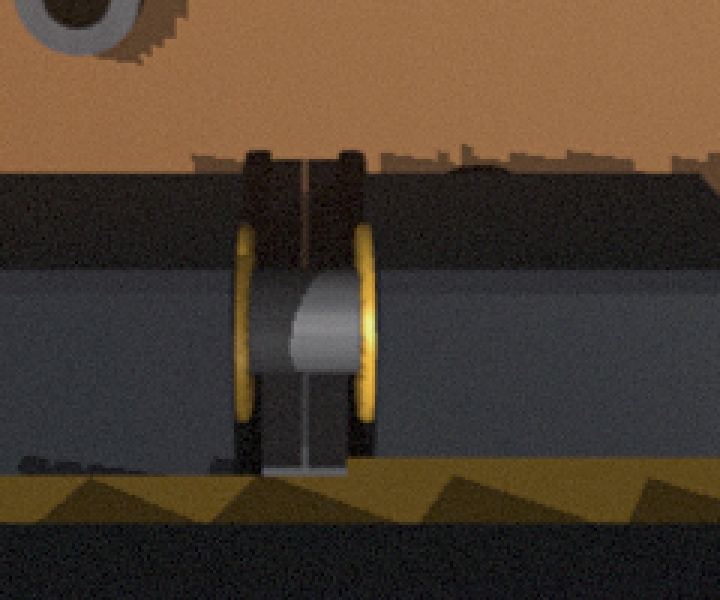

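```bash
python3 -m jog '{"linear": [[0,1,0],[0,2,0],[0,3,0],[0,3,0]], "turn": [0,0,0,0]}' | egrep 'pos|force'
```

```text
position: [0.6015, -0.0175, 0.0357]
ft_force: [1.0, 0.7, -0.7]
```

```bash
python3 -m jog '{"linear": [[0,0.5,0],[0,1,0],[0,1.5,0],[0,1.5,0]], "turn": [0,0,0,0]}' | egrep 'pos|force'
```

```text
position: [0.6016, -0.0189, 0.0357]
ft_force: [0.4, -0.7, 0.8]
```

```bash
python3 -m jog '{"linear": [[0,0.5,0],[0,1,0],[0,1.5,0],[0,1.5,0]], "turn": [0,0,0,0]}' | egrep 'pos|force'
```

```text
position: [0.6016, -0.0203, 0.0357]
ft_force: [0.6, 0.8, -0.5]
```

```bash
python3 -m jog '{"linear": [[0,0.5,0],[0,1,0],[0,1.5,0],[0,1.5,0]], "turn": [0,0,0,0]}' | egrep 'pos|force'
```

```text
position: [0.6017, -0.0211, 0.0358]
ft_force: [-0.2, 1.8, 0.1]
```

Contact at y ≈ -0.0205. The arm gives roughly 0.4 mm/N.

```bash
python3 -m jog '{"linear": [[0,0.5,0],[0,1,0],[0,1.5,0],[0,1.5,0]], "turn": [0,0,0,0]}' | egrep 'pos|force'
```

```text
position: [0.6019, -0.0233, 0.0358]
ft_force: [1.6, 1.9, -0.8]
```

```bash
python3 -m jog '{"linear": [[0,0.5,0],[0,1,0],[0,1.5,0],[0,1.5,0]], "turn": [0,0,0,0]}' | egrep 'pos|force'
```

```text
position: [0.6018, -0.025, 0.0359]
ft_force: [1.4, 1.9, -0.1]
```

```bash
python3 -m jog '{"linear": [[0,0.5,0],[0,1,0],[0,1,0]], "turn": [0,0,0]}' | egrep 'pos|force'
```

```text
position: [0.6018, -0.0253, 0.0359]
ft_force: [2.0, 3.7, -0.5]
```

```bash
python3 -m jog '{"linear": [[0,0.5,0],[0,1,0],[0,1,0]], "turn": [0,0,0]}' | egrep 'pos|force'
```

```text
position: [0.6018, -0.0254, 0.0359]
ft_force: [2.1, 5.2, -0.1]
```

Lever R: it stopped firm after about 4.9 mm (3.5°), with force rising to 5 N, so it is sound. On to the middle lever.

```bash
python3 -m jog '{"linear": [[0,-4,0],[0,-10,-20],[0,-20,-50],[0,-55,-70],[0,-95,-70],[0,-130,-70],[0,-154,-70],[0,-154,-50]], "turn": [0,0,0,0,0,0,0,0]}' | egrep 'pos|force'
python3 -m jog '{"linear": [[0,0,20],[0,0,40],[0,0,50],[0,0,50]], "turn": [0,0,0,0]}' | egrep 'pos|force'
python3 v.py f4
```

```text
position: [0.603, 0.1349, 0.0896]
ft_force: [0.6, 0.8, 0.6]
position: [0.5992, 0.1252, 0.033]
ft_force: [-0.9, -0.1, -0.0]
14.0 [0.59921106 0.12515194 0.03296752] 0.0031682343185217127 [-0.004  0.577 -0.372  1.808  0.278  0.815 -2.086]
```

View pics/f4.png

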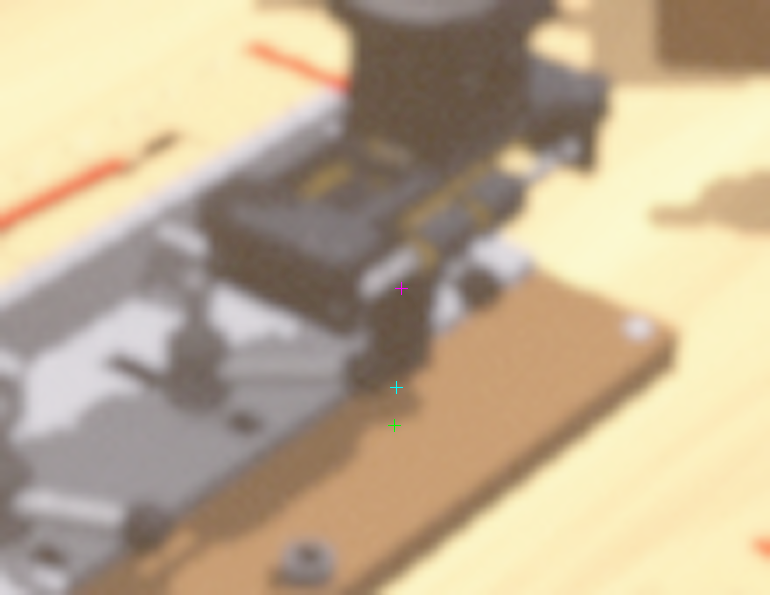

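```bash
python3 -m jog '{"linear": [[0,1,0],[0,2,0],[0,3,0],[0,4,0],[0,5,0],[0,5,0]], "turn": [0,0,0,0,0,0]}' | egrep 'pos|force'
```

```text
position: [0.6018, 0.1218, 0.0362]
ft_force: [0.1, -0.7, 0.2]
```

```bash
python3 -m jog '{"linear": [[0,0.5,0],[0,1,0],[0,1.5,0],[0,1.5,0]], "turn": [0,0,0,0]}' | egrep 'pos|force'
```

```text
position: [0.6016, 0.1206, 0.0357]
ft_force: [0.3, -0.9, 0.2]
```

```bash
python3 -m jog '{"linear": [[0,0.5,0],[0,1,0],[0,1.5,0],[0,1.5,0]], "turn": [0,0,0,0]}' | egrep 'pos|force'
```

```text
position: [0.6016, 0.1191, 0.0357]
ft_force: [0.0, 0.3, 0.2]
```

```bash
python3 -m jog '{"linear": [[0,0.5,0],[0,1,0],[0,1.5,0],[0,1.5,0]], "turn": [0,0,0,0]}' | egrep 'pos|force'
```

```text
position: [0.6016, 0.1178, 0.0358]
ft_force: [-0.5, 1.1, 0.9]
```

```bash
python3 -m jog '{"linear": [[0,0.5,0],[0,1,0],[0,1.5,0],[0,1.5,0]], "turn": [0,0,0,0]}' | egrep 'pos|force'
```

```text
position: [0.6017, 0.117, 0.0358]
ft_force: [0.6, 3.1, -0.7]
```

```bash
python3 -m jog '{"linear": [[0,0.5,0],[0,1,0],[0,1.5,0],[0,1.5,0]], "turn": [0,0,0,0]}' | egrep 'pos|force'
```

```text
position: [0.6021, 0.1148, 0.0359]
ft_force: [1.1, 2.5, -0.9]
```

```bash
python3 -m jog '{"linear": [[0,0.5,0],[0,1,0],[0,1.5,0],[0,1.5,0]], "turn": [0,0,0,0]}' | egrep 'pos|force'
```

```text
position: [0.6018, 0.113, 0.0359]
ft_force: [1.1, 1.4, 0.8]
```

```bash
python3 -m jog '{"linear": [[0,0.5,0],[0,1,0],[0,1,0]], "turn": [0,0,0]}' | egrep 'pos|force'
```

```text
position: [0.6016, 0.112, 0.0359]
ft_force: [1.6, 1.2, 1.7]
```

```bash
python3 -m jog '{"linear": [[0,0.5,0],[0,1,0],[0,1,0]], "turn": [0,0,0]}' | egrep 'pos|force'
```

```text
position: [0.6015, 0.111, 0.0358]
ft_force: [1.2, 2.2, 0.7]
```

```bash
python3 -m jog '{"linear": [[0,0.5,0],[0,1,0],[0,1,0]], "turn": [0,0,0]}' | egrep 'pos|force'
```

```text
position: [0.6015, 0.1108, 0.0358]
ft_force: [1.7, 3.5, -0.1]
```

```bash
python3 -m jog '{"linear": [[0,0.5,0],[0,1,0],[0,1,0]], "turn": [0,0,0]}' | egrep 'pos|force'
```

```text
position: [0.6016, 0.1107, 0.0358]
ft_force: [2.0, 5.6, -0.1]
```

```bash
python3 -m jog '{"linear": [[0,0.4,0],[0,0.8,0],[0,0.8,0]], "turn": [0,0,0]}' | egrep 'pos|force'
```

```text
position: [0.6016, 0.1107, 0.0359]
ft_force: [2.8, 6.8, -0.4]
```

The middle lever came up firm after about 7 mm (5°), at 6.8 N, so it is sound too. Now the left one.

```bash
python3 -m jog '{"linear": [[0,-4,0],[0,-10,-20],[0,-14,-50],[-2,-40,-70],[-4,-75,-70],[-5,-101,-70],[-5,-101,-70],[-5,-101,-40]], "turn": [0,0,0,0,0,0,0,0]}' | egrep 'pos|force'
python3 -m jog '{"linear": [[0,0,20],[0,0,35],[0,0,40],[0,0,40],[0,0,40]], "turn": [0,0,0,0,0]}' | egrep 'pos|force'
python3 -m jog '{"linear": [[0,1,0],[0,2,0],[0,3,0],[0,4,0],[0,5,0],[0,6,0],[0,6,0]], "turn": [0,0,0,0,0,0,0]}' | egrep 'pos|force'
```

```text
position: [0.5995, 0.2123, 0.0805]
ft_force: [1.0, -0.8, 0.2]
position: [0.5967, 0.2085, 0.0358]
ft_force: [0.8, 0.6, 0.8]
position: [0.5967, 0.203, 0.0358]
ft_force: [0.5, -0.5, 0.2]
```

```bash
python3 -m jog '{"linear": [[0,0.5,0],[0,1,0],[0,1.5,0],[0,1.5,0]], "turn": [0,0,0,0]}' | egrep 'pos|force'
```

```text
position: [0.5966, 0.2018, 0.0357]
ft_force: [-0.1, 0.1, -0.8]
```

```bash
python3 -m jog '{"linear": [[0,0.5,0],[0,1,0],[0,1.5,0],[0,1.5,0]], "turn": [0,0,0,0]}' | egrep 'pos|force'
```

```text
position: [0.5966, 0.2003, 0.0357]
ft_force: [0.4, 0.4, 0.2]
```

```bash
python3 -m jog '{"linear": [[0,0.5,0],[0,1,0],[0,1.5,0],[0,1.5,0]], "turn": [0,0,0,0]}' | egrep 'pos|force'
```

```text
position: [0.5965, 0.1998, 0.0358]
ft_force: [-0.3, 1.4, -0.8]
```

```bash
python3 -m jog '{"linear": [[0,0.5,0],[0,1,0],[0,1.5,0],[0,1.5,0]], "turn": [0,0,0,0]}' | egrep 'pos|force'
```

```text
position: [0.5964, 0.1978, 0.0358]
ft_force: [-0.1, 2.4, 0.2]
```

```bash
python3 -m jog '{"linear": [[0,0.5,0],[0,1,0],[0,1.5,0],[0,2,0],[0,2,0]], "turn": [0,0,0,0,0]}' | egrep 'pos|force'
```

```text
position: [0.5967, 0.1952, 0.0358]
ft_force: [-1.6, 2.4, 0.0]
```

```bash
python3 -m jog '{"linear": [[0,0.5,0],[0,1,0],[0,1.5,0],[0,2,0],[0,2,0]], "turn": [0,0,0,0,0]}' | egrep 'pos|force'
```

```text
position: [0.5966, 0.1932, 0.0357]
ft_force: [0.2, 1.8, -0.4]
```

```bash
python3 -m jog '{"linear": [[0,0.5,0],[0,1,0],[0,1.5,0],[0,2,0],[0,2,0]], "turn": [0,0,0,0,0]}' | egrep 'pos|force'
```

```text
position: [0.5967, 0.1911, 0.0358]
ft_force: [0.1, 2.2, 0.5]
```

```bash
python3 -m jog '{"linear": [[0,0.5,0],[0,1,0],[0,1.5,0],[0,2,0],[0,2,0]], "turn": [0,0,0,0,0]}' | egrep 'pos|force'
```

```text
position: [0.5966, 0.1892, 0.0357]
ft_force: [-0.5, 1.9, -0.2]
```

```bash
python3 -m jog '{"linear": [[0,0.5,0],[0,1,0],[0,1.5,0],[0,2,0],[0,2,0]], "turn": [0,0,0,0,0]}' | egrep 'pos|force'
```

```text
position: [0.5967, 0.1872, 0.0358]
ft_force: [-0.6, 2.1, -0.9]
```

The left lever swings on at about 2 N, so it is the loose one. A little more, then I'll back off and check.

```bash
python3 -m jog '{"linear": [[0,0.5,0],[0,1,0],[0,1.5,0],[0,2,0],[0,2.5,0],[0,2.5,0]], "turn": [0,0,0,0,0,0]}' | egrep 'pos|force'
python3 -m jog '{"linear": [[0,-4,0],[0,-9,-20],[0,-9,-60],[-35,25,-100],[-70,60,-140],[-100,95,-180],[-114,130,-206],[-114,150,-206]], "turn": [0,0,0,0,0,0,0,0]}' | egrep 'pos|force'
python3 -m jog '{"linear": [[0,0,0],[0,0,0],[0,0,0]], "turn": [0,0,0]}' | egrep 'pos|force'
python3 - <<'E'
from h import *
s=env.read_state(); im=capture('wrist'); cv2.imwrite('pics/w9.png',im); print(s['t'],s['position'],s['tool_rot'].round(4).tolist())
cv2.imwrite('pics/w9z.png',cv2.resize(im[20:220,40:460],None,fx=1.9,fy=1.9,interpolation=cv2.INTER_CUBIC))
E
```

```text
position: [0.5966, 0.1847, 0.0357]
ft_force: [0.1, 2.1, 0.2]
position: [0.4947, 0.0646, 0.2241]
ft_force: [1.3, -0.4, 1.1]
position: [0.4961, 0.0648, 0.2222]
ft_force: [0.7, 0.1, -0.6]
24.3 [0.49606612 0.06480177 0.22217786] [[1.0, -0.001, 0.0], [-0.001, -1.0, -0.0007], [0.0, 0.0007, -1.0]]
```

View pics/w9z.png

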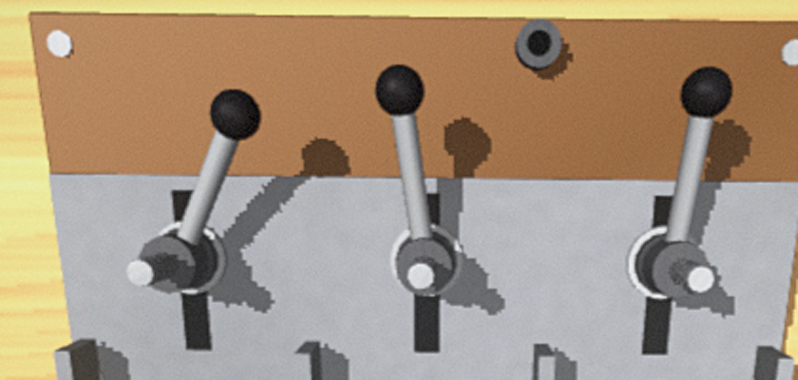

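Run:
```python
from h import *
s=env.read_state();print(s['t'],s['position'])
f=lambda u:(40+u[0]/1.9,20+u[1]/1.9)
a0=[-19.6,11.4,2.0]
for ub,uh,a in zip([(235,114),(400,90),(707,92)],[(140,272),(420,276),(701,279)],a0):
    b=ray('wrist',f(ub),.076,s);h=ray('wrist',f(uh),.097,s)
    an=np.degrees(np.arctan2((b-h)[1],(b-h)[0])); print(b.round(4),h.round(4),an.round(1),'cw',round(np.radians(a-an),3))
```

```text
24.35 [0.49594996 0.06560526 0.22164887]
[0.5927 0.165  0.076 ] [0.5253 0.2063 0.097 ] -31.5 cw 0.208
[0.6027 0.0913 0.076 ] [0.5235 0.0826 0.097 ] 6.3 cw 0.089
[ 0.6019 -0.0444  0.076 ] [ 0.5221 -0.0421  0.097 ] -1.6 cw 0.063
```

All three check out: left 0.208 rad (loose), middle 0.089, right 0.063. The picture shows the levers clear of the tool. Now the ring.

```bash
python3 -m jog '{"linear": [[-5,40,0],[-10,80,0],[-15,120,0],[-20,160,0],[-25,200,0],[-30,240,0],[-35,280,0],[-40,320,0]], "turn": [0,0,0,0,0,0,0,0]}' -0.8 | egrep 'pos'
python3 -m jog '{"linear": [[-4,35,20],[-8,70,40],[-13,105,70],[-13,121,100],[-13,121,100],[-13,121,100],[-13,121,100]], "turn": [0,0,0,0,0,0,0]}' | egrep 'pos|width|force'
python3 - <<'E'
from h import *
s=env.read_state(); im=capture('wrist'); cv2.imwrite('pics/w10.png',im); print(s['t'],s['position'],s['tool_rot'].round(4).tolist())
for d in models.cut_out('red_ring_center','wrist'): print(np.round(d['box'],1),round(d['conf'],2))
for d in models.pinpoint('red_ring_center','wrist'): print(np.round(d['centre'],1),round(d['conf'],2),ray('wrist',d['centre'],.006,s).round(4))
E
python3 v.py f10
```

```text
position: [0.4561, -0.2554, 0.221]
position: [0.4446, -0.3739, 0.1219]
ft_force: [1.1, 0.2, 0.4]
width: 0.895
25.6 [ 0.4446317  -0.3738876   0.12192657] [[1.0, 0.0028, -0.0001], [0.0028, -1.0, 0.0016], [-0.0001, -0.0016, -1.0]]
[171.7 212.6  51.6  57.1] 0.93
[284.2 201.8  53.1  55.8] 0.62
[173.3 211.3] 0.9 [ 0.4343 -0.2823  0.006 ]
[283.4 202.5] 0.76 [ 0.4422 -0.3755  0.006 ]
25.75 [ 0.44502829 -0.37451773  0.12385567] 0.8992445176932065 [ 0.734  0.391 -0.137  1.832  0.065  0.92  -1.   ]
```

View pics/w10.png

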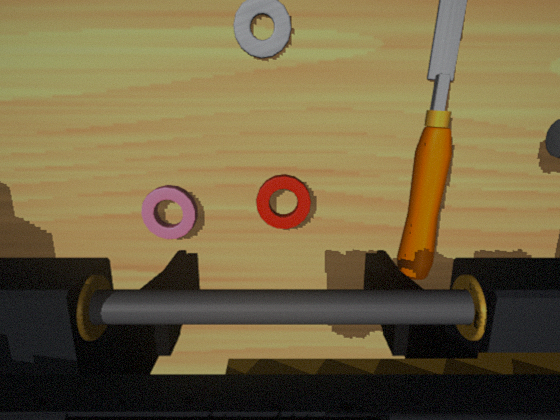

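View pics/f10.png

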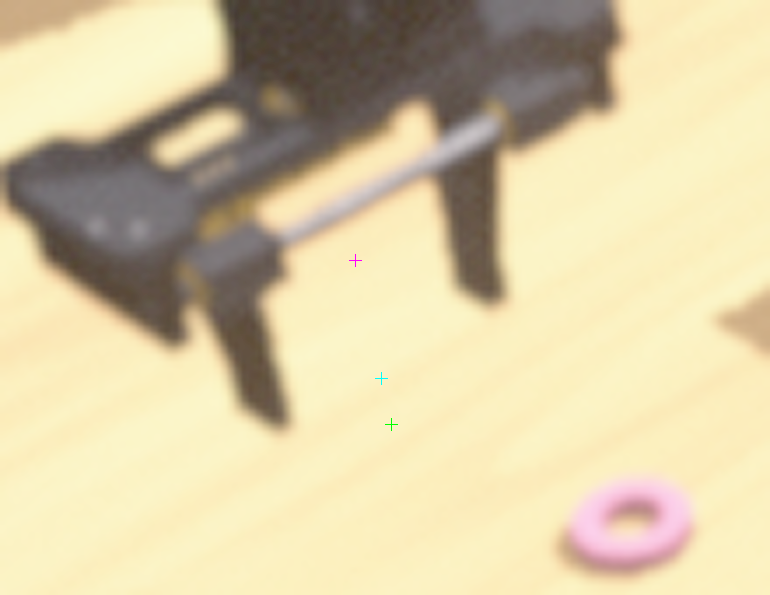

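```bash
python3 -m jog '{"linear": [[-2,1,35],[-2,1,70],[-2,1,95],[-2,1,110],[-2,1,118],[-2,1,118],[-2,1,118]], "turn": [0,0,0,0,0,0,0]}' | egrep 'pos|width|force'
python3 v.py f11
python3 - <<'E'
from h import *
im=capture('wrist'); cv2.imwrite('pics/w11.png',im)
E
```

```text
position: [0.4421, -0.3769, 0.0053]
ft_force: [-0.2, -0.9, 1.2]
width: 0.901
26.3833 [ 0.44206973 -0.37691086  0.00531287] 0.9014301806803436 [ 0.724  0.546 -0.119  1.916  0.098  0.683 -1.025]
```

View pics/f11.png

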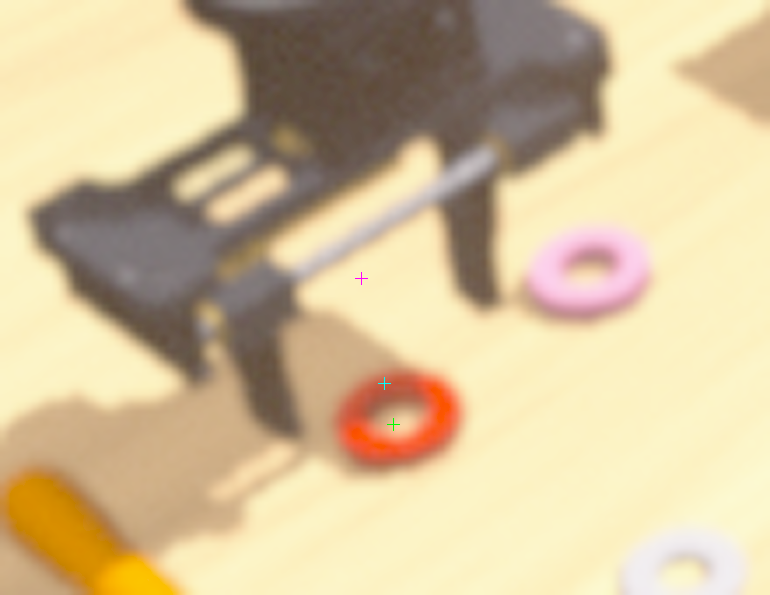

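View pics/w11.png

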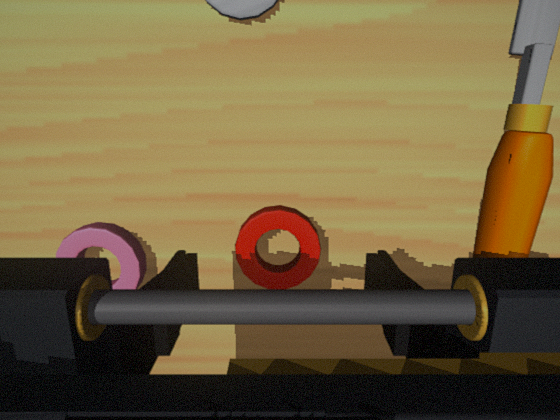

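The ring is centred between the fingers (278,248), and the tips are still about 30 mm up. I'll creep down, watching Fz.

```bash
python3 -m jog '{"linear": [[0,-2,4],[0,-2,8],[0,-2,12],[0,-2,15],[0,-2,15]], "turn": [0,0,0,0,0]}' | egrep 'pos|force'
```

```text
position: [0.4406, -0.3744, -0.0115]
ft_force: [0.2, 0.1, -0.3]
```

```bash
python3 -m jog '{"linear": [[0,0,1],[0,0,2],[0,0,3],[0,0,3]], "turn": [0,0,0,0]}' | egrep 'pos|force'
```

```text
position: [0.441, -0.3747, -0.0139]
ft_force: [-0.1, -0.0, -0.8]
```

```bash
python3 -m jog '{"linear": [[0,0,1],[0,0,2],[0,0,3],[0,0,3]], "turn": [0,0,0,0]}' | egrep 'pos|force'; python3 v.py f12
```

```text
position: [0.441, -0.3747, -0.017]
ft_force: [0.4, 1.1, -0.2]
27.5667 [ 0.44099541 -0.37468643 -0.01695232] 0.9001730259163239 [ 0.718  0.578 -0.115  1.929  0.105  0.641 -1.033]
```

View pics/f12.png

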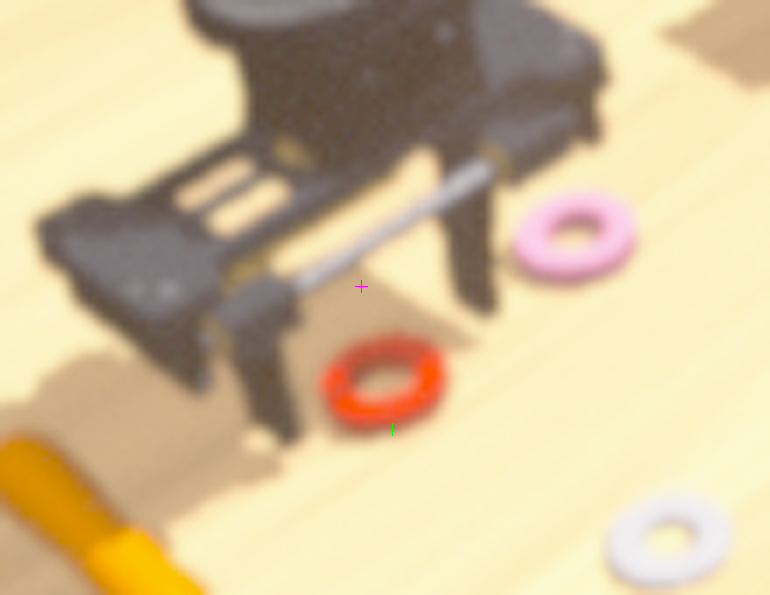

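```bash
python3 -m jog '{"linear": [[0,0,1],[0,0,2],[0,0,3],[0,0,3]], "turn": [0,0,0,0]}' | egrep 'pos|force'
```

```text
position: [0.441, -0.3747, -0.02]
ft_force: [0.5, 0.2, -0.7]
```

```bash
python3 -m jog '{"linear": [[0,0,1],[0,0,2],[0,0,3],[0,0,3]], "turn": [0,0,0,0]}' | egrep 'pos|force'; python3 v.py f13
python3 - <<'E'
from h import *
im=capture('wrist'); cv2.imwrite('pics/w13.png',im)
E
```

```text
position: [0.441, -0.3747, -0.023]
ft_force: [-0.6, 0.3, 0.8]
28.2833 [ 0.44096735 -0.37465062 -0.02299078] 0.8971275651847478 [ 0.717  0.587 -0.113  1.931  0.106  0.629 -1.035]
```

View pics/f13.png

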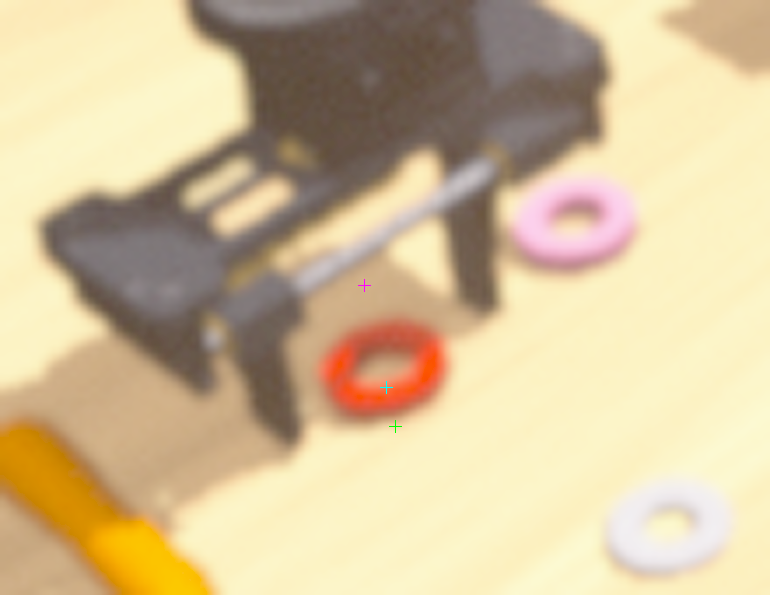

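View pics/w13.png

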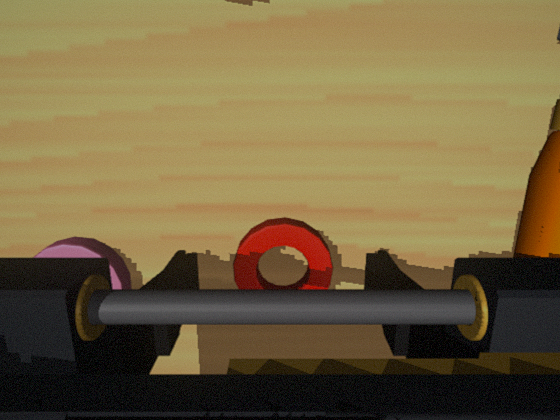

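```bash
python3 -m jog '{"linear": [[0,0,1],[0,0,2],[0,0,2]], "turn": [0,0,0]}' | egrep 'pos|force'
```

```text
position: [0.441, -0.3747, -0.0249]
ft_force: [0.6, -0.7, -0.5]
```

```bash
python3 -m jog '{"linear": [[0,0,1],[0,0,2],[0,0,2]], "turn": [0,0,0]}' | egrep 'pos|force'
```

```text
position: [0.4409, -0.3747, -0.027]
ft_force: [-0.2, 0.1, 0.3]
```

```bash
python3 -m jog '{"linear": [[0,0,1],[0,0,2],[0,0,2]], "turn": [0,0,0]}' | egrep 'pos|force'
```

```text
position: [0.4412, -0.3748, -0.0283]
ft_force: [-1.4, 0.8, 3.5]
```

The tips touch the bench at TCP z = -0.028, so the real tip offset is 28 mm. I'll lift 3 mm and close gently.

```bash
python3 -m jog '{"linear": [[0,0,-3],[0,0,-3],[0,0,-3],[0,0,-3],[0,0,-3],[0,0,-3],[0,0,-3],[0,0,-3]], "turn": [0,0,0,0,0,0,0,0]}' 1 15 | egrep 'pos|force|width'
python3 -m jog '{"linear": [[0,0,0],[0,0,0],[0,0,0]], "turn": [0,0,0]}' | egrep 'pos|force|width'
python3 -m jog '{"linear": [[0,0,-10],[0,0,-30],[0,0,-60],[0,0,-95],[0,0,-130],[0,0,-165],[0,0,-165]], "turn": [0,0,0,0,0,0,0]}' | egrep 'pos|force|width'
python3 v.py f14
python3 - <<'E'
from h import *
im=capture('wrist'); cv2.imwrite('pics/w14.png',im)
E
```

```text
position: [0.441, -0.3747, -0.0259]
ft_force: [-0.8, 0.7, -0.0]
width: 0.511
position: [0.4411, -0.3747, -0.0258]
ft_force: [-0.8, 0.6, -0.7]
width: 0.511
position: [0.4453, -0.3777, 0.1477]
ft_force: [0.9, -0.5, 0.3]
width: 0.516
30.6333 [ 0.44528665 -0.37773188  0.1476951 ] 0.5155065053010668 [ 0.739  0.362 -0.138  1.813  0.061  0.955 -0.996]
```

View pics/f14.png

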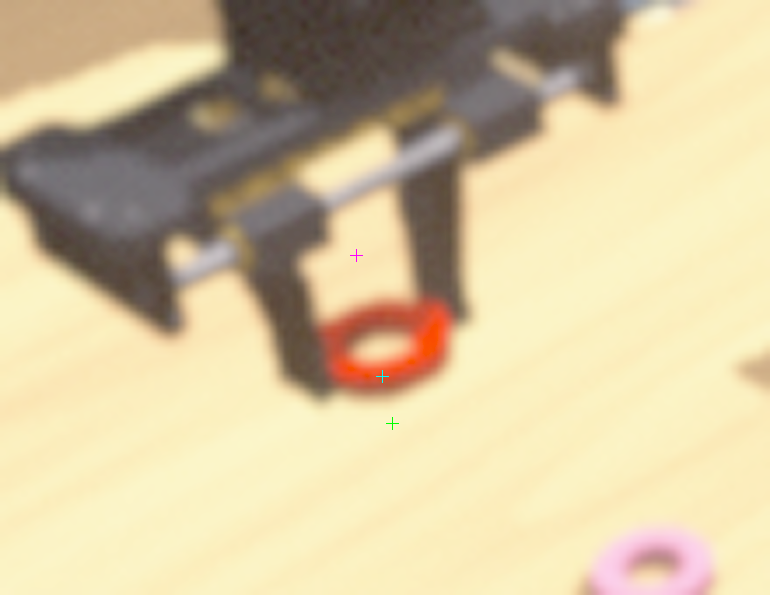

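View pics/w14.png

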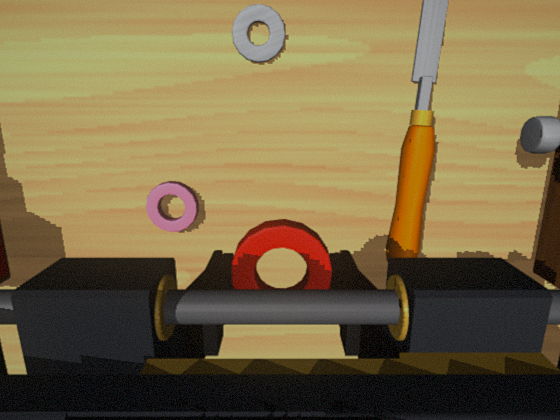

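Run:
```python
from h import *
s=env.read_state();p=s['position'];print(p,s['tool_rot'].round(4).tolist())
im=cv2.imread('pics/w14.png').astype(int)
m=(im[...,2]>90)&(im[...,1]<60)&(im[...,0]<70);m[:200]=0;m[300:]=0;m[:,:225]=0;m[:,340:]=0
ys,xs=np.nonzero(m);print(xs.min(),xs.max(),ys.min(),ys.max())
print('hole rows at col282',np.nonzero(m[:,282])[0])
for r in (247,249): print(ray('wrist',(282,r),p[2]+.038,s)-p)
print('outer far edge',ray('wrist',(282,220),p[2]+.038,s)-p)
print(ray('wrist',(257,268),p[2]+.038,s)-p,ray('wrist',(307,268),p[2]+.038,s)-p)
```

```text
[ 0.44198763 -0.37543242  0.1417538 ] [[1.0, -0.0003, 0.0036], [-0.0002, -1.0, -0.0029], [0.0036, 0.0029, -1.0]]
232 331 219 288
hole rows at col282 [219 221 222 223 224 225 226 227 228 229 230 231 232 233 234 235 236 237
 238 239 240 241 242 243 244 245 246]
[ 1.51281127e-02 -7.79938438e-06  3.80000000e-02]
[ 1.4209066e-02 -7.5924772e-06  3.8000000e-02]
outer far edge [ 2.72709722e-02 -1.05331352e-05  3.80000000e-02]
[0.00536682 0.01096355 0.038     ] [ 0.00531023 -0.01098114  0.038     ]
```

```bash
python3 -m jog '{"linear": [[6,-40,0],[12,-80,0],[18,-120,0],[24,-160,0],[30,-200,0],[36,-240,0],[42,-280,0],[48,-320,0]], "turn": [0,0,0,0,0,0,0,0]}' | egrep 'pos|width'
python3 -m jog '{"linear": [[6,-40,0],[12,-80,0],[18,-120,0],[24,-160,0],[28,-200,0],[31,-235,10],[33,-261,20],[33,-261,30]], "turn": [0,0,0,0,0,0,0,0]}' | egrep 'pos|width'
python3 -m jog '{"linear": [[0,0,0],[0,0,0],[0,0,0],[0,0,0]], "turn": [0,0,0,0]}' | egrep 'pos|width|rot'
python3 v.py f15
python3 - <<'E'
from h import *
s=env.read_state();print(s['position'])
im=capture('wrist'); cv2.imwrite('pics/w15.png',im)
t=capture('top');cv2.imwrite('pics/t15.png',cv2.resize(t[170:290,150:310],None,fx=5,fy=5,interpolation=cv2.INTER_CUBIC))
E
```

```text
position: [0.4877, -0.0529, 0.1381]
width: 0.512
position: [0.5204, 0.2137, 0.1079]
width: 0.514
position: [0.5227, 0.2046, 0.1095]
tool_rot: [[1.0, -0.003, 0.0], [-0.003, -1.0, -0.001], [0.0, 0.001, -1.0]]
width: 0.508
32.4 [0.52267467 0.20455166 0.10953239] 0.508101199030795 [-0.147  0.404 -0.385  1.878  0.191  0.895 -2.198]
[0.52276548 0.20478089 0.10971509]
```

View pics/f15.png

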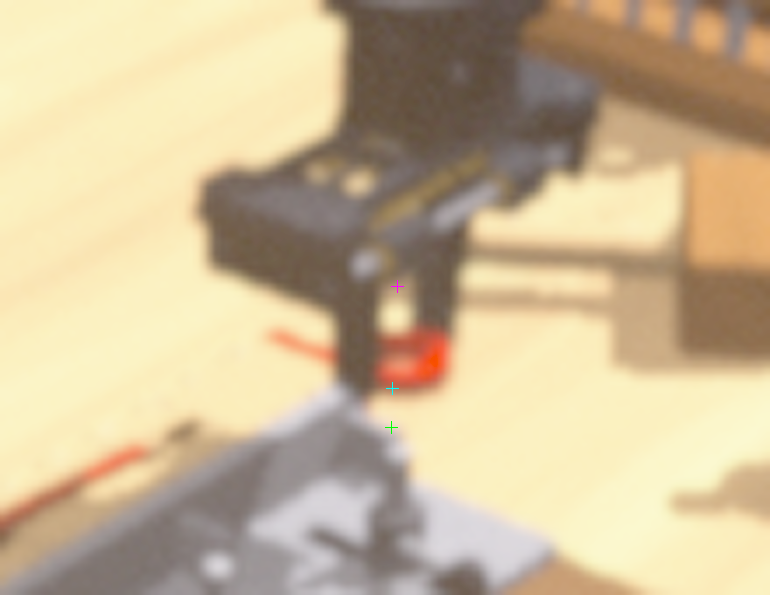

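View pics/w15.png

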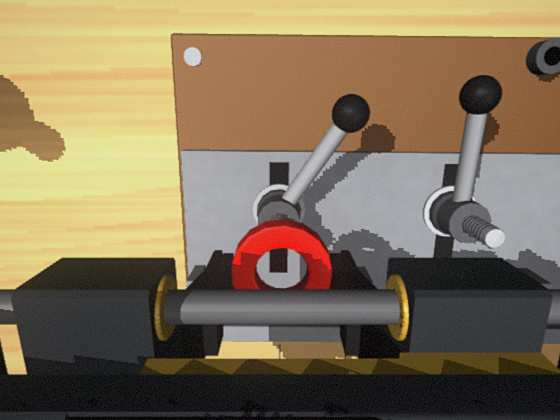

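```bash
python3 -m jog '{"linear": [[0,-2,10],[0,-2,20],[0,-2,28],[0,-2,28],[0,-2,28],[0,-2,28]], "turn": [0,0,0,0,0,0]}' | egrep 'pos|width|force'
python3 - <<'E'
from h import *
s=env.read_state();p=s['position'];print(s['t'],p)
im=capture('wrist'); 
R=proj('wrist',p+[.003,0,.026],s);print('ring bottom centre',R,'stud tip',proj('wrist',[.5253,.2063,.097],s))
cv2.imwrite('pics/w16.png',im[180:320,200:370].repeat(4,0).repeat(4,1))
E
python3 v.py f16
```

```text
position: [0.5222, 0.2083, 0.081]
ft_force: [0.2, 0.5, -0.5]
width: 0.515
33.05 [0.52221769 0.20832861 0.08103215]
ring bottom centre [281.66962022 262.56860446] stud tip [285.69789734 254.50523845]
33.1 [0.52242423 0.2084416  0.08133522] 0.512493075824559 [-0.162  0.441 -0.377  1.899  0.212  0.84  -2.219]
```

View pics/w16.png

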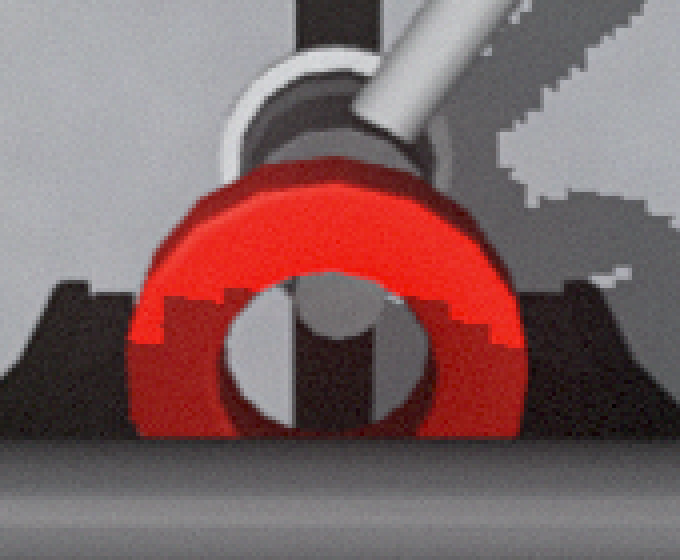

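View pics/f16.png

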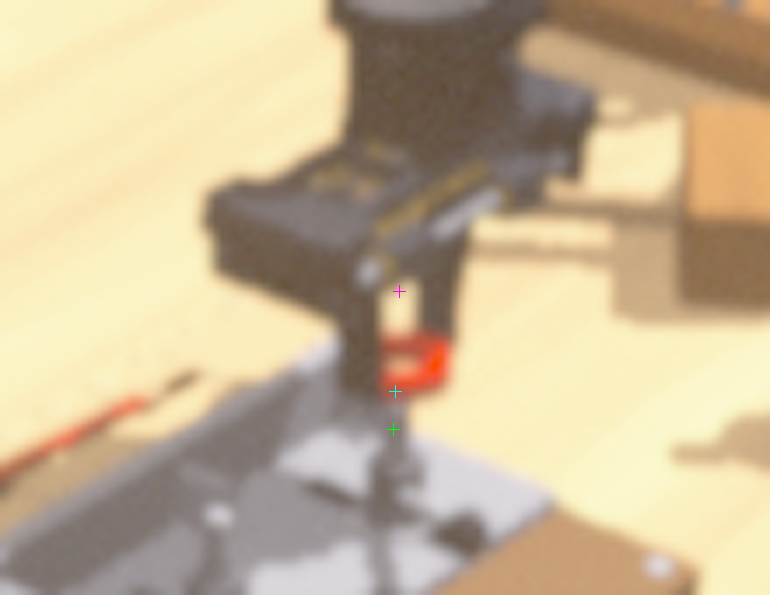

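```bash
python3 -m jog '{"linear": [[0,1.5,0],[0,1.5,3],[0,1.5,6],[0,1.5,9],[0,1.5,12],[0,1.5,15],[0,1.5,15]], "turn": [0,0,0,0,0,0,0]}' | egrep 'pos|width|force'
python3 - <<'E'
from h import *
s=env.read_state();p=s['position'];print(s['t'],p)
im=capture('wrist'); 
cv2.imwrite('pics/w17.png',im[180:320,200:370].repeat(4,0).repeat(4,1))
E
```

```text
position: [0.5217, 0.2065, 0.0654]
ft_force: [-0.7, 0.2, -0.3]
width: 0.514
33.7333 [0.52169293 0.2064775  0.06537966]
```

View pics/w17.png

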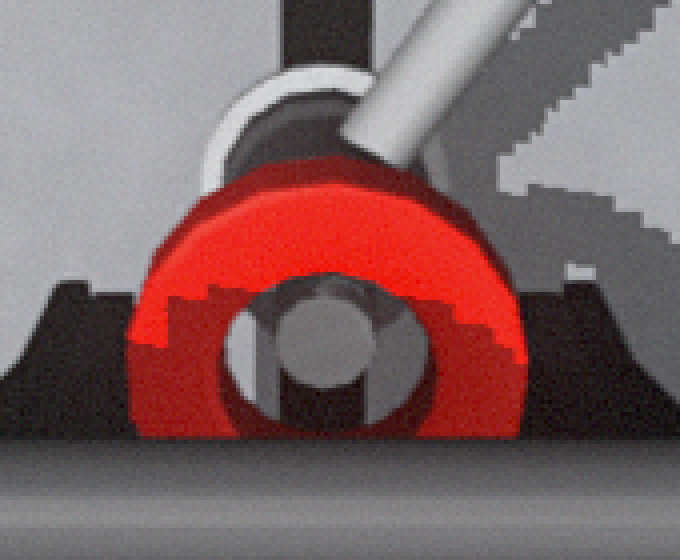

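The stud tip sits centred in the hole at (326,343). Lowering on.

```bash
python3 -m jog '{"linear": [[0,0,3],[0,0,6],[0,0,9],[0,0,12],[0,0,15],[0,0,18],[0,0,20],[0,0,20]], "turn": [0,0,0,0,0,0,0,0]}' | egrep 'pos|width|force'
```

```text
position: [0.5218, 0.2066, 0.0456]
ft_force: [-0.4, -0.8, 0.2]
width: 0.507
```

```bash
python3 -m jog '{"linear": [[0,0,1],[0,0,2],[0,0,2]], "turn": [0,0,0]}' | egrep 'pos|width|force'
```

```text
position: [0.5222, 0.2067, 0.0442]
ft_force: [-0.6, 0.3, 0.2]
width: 0.512
```

```bash
python3 -m jog '{"linear": [[0,0,0.5],[0,0,1],[0,0,1]], "turn": [0,0,0]}' | egrep 'pos|width|force'
```

```text
position: [0.5222, 0.2067, 0.0432]
ft_force: [1.1, -0.5, 0.4]
width: 0.512
```

```bash
python3 -m jog '{"linear": [[0,0,0.5],[0,0,1],[0,0,1]], "turn": [0,0,0]}' | egrep 'pos|width|force'
```

```text
position: [0.5222, 0.2067, 0.0421]
ft_force: [-0.5, 0.7, -0.4]
width: 0.509
```

```bash
python3 -m jog '{"linear": [[0,0,0.5],[0,0,1],[0,0,1]], "turn": [0,0,0]}' | egrep 'pos|width|force'
python3 - <<'E'
from h import *
im=capture('wrist'); cv2.imwrite('pics/w18.png',im[180:320,200:370].repeat(4,0).repeat(4,1))
E
```

```text
position: [0.5222, 0.2067, 0.0412]
ft_force: [-0.7, 0.2, 0.2]
width: 0.512
```

View pics/w18.png

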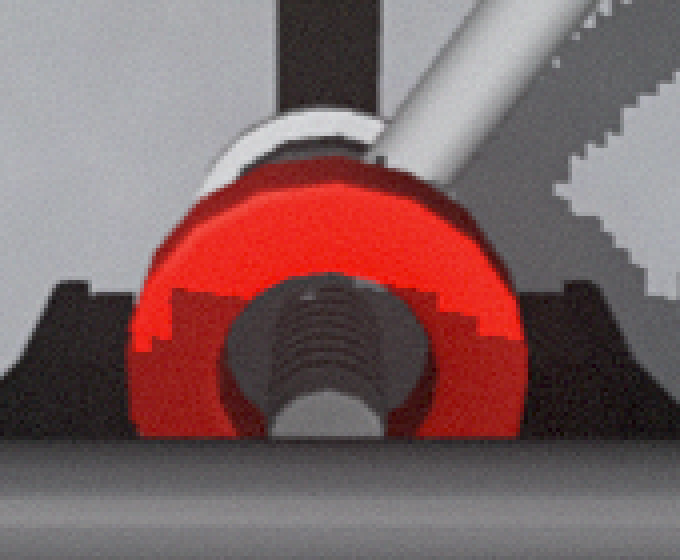

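The ring is around the stud, nearly flush. Releasing and withdrawing straight up.

```bash
python3 -m jog '{"linear": [[0,0,0],[0,0,0],[0,0,0],[0,0,0],[0,0,0]], "turn": [0,0,0,0,0]}' -0.4 | egrep 'pos|width|force'
python3 -m jog '{"linear": [[0,0,-5],[0,0,-15],[0,0,-35],[0,0,-65],[0,0,-100],[-20,0,-140],[-40,0,-180],[-40,0,-180]], "turn": [0,0,0,0,0,0,0,0]}' | egrep 'pos|width|force'
python3 -m jog '{"linear": [[0,25,0],[0,50,0],[0,80,0],[0,80,0],[0,80,0]], "turn": [0,0,0,0,0]}' | egrep 'pos|width|force'
python3 - <<'E'
from h import *
s=env.read_state();print(s['t'],s['position'],s['tool_rot'].round(4).tolist())
im=capture('wrist'); cv2.imwrite('pics/w19.png',cv2.resize(im[20:240,40:460],None,fx=1.9,fy=1.9,interpolation=cv2.INTER_CUBIC))
b=capture('scene');cv2.imwrite('pics/s19.png',cv2.resize(b[130:270,190:360],None,fx=4,fy=4,interpolation=cv2.INTER_CUBIC))
for q,z in [('red_ring_center',.073),('lever_a_ball',.076)]:
  for d in models.pinpoint(q,'wrist'): print(q,np.round(d['centre'],1),round(d['conf'],2),ray('wrist',d['centre'],z,s).round(4))
E
```

```text
position: [0.5222, 0.2068, 0.0413]
ft_force: [0.2, 0.4, 0.5]
width: 0.684
position: [0.4828, 0.2096, 0.229]
ft_force: [0.6, 1.2, 0.2]
width: 0.704
position: [0.4824, 0.1251, 0.2218]
ft_force: [0.3, 1.0, 0.0]
width: 0.701
37.0 [0.48238298 0.12509595 0.22181628] [[1.0, -0.0038, 0.001], [-0.0038, -1.0, -0.0004], [0.001, 0.0004, -1.0]]
red_ring_center [191.5 145.6] 0.56 [0.5247 0.205  0.073 ]
red_ring_center [318.4 157. ] 0.25 [0.5141 0.0914 0.073 ]
lever_a_ball [487.5  50. ] 0.82 [ 0.6023 -0.0469  0.076 ]
```

View pics/w19.png

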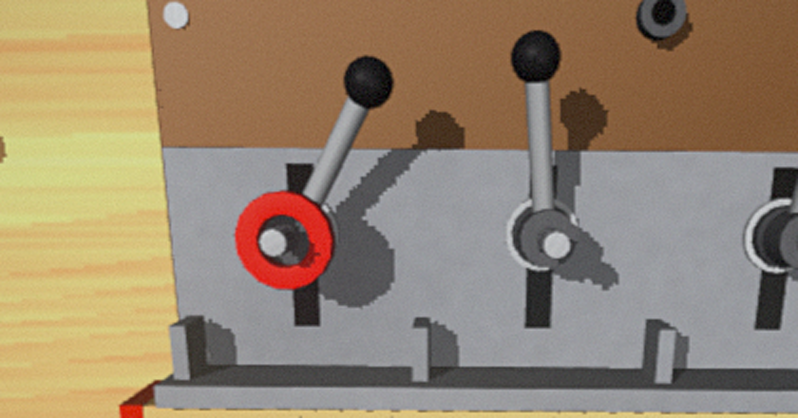

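View pics/s19.png

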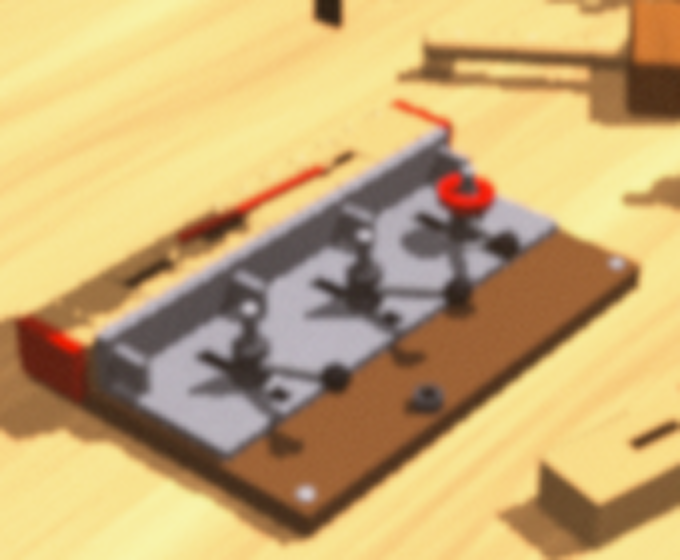

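Run:
```python
from h import *
s=env.read_state()
f=lambda u:(40+u[0]/1.9,20+u[1]/1.9)
for ub,uh,a in zip([(368,82),(536,56)],[(272,242),(556,245)],[-19.6,11.4]):
    b=ray('wrist',f(ub),.076,s);h=ray('wrist',f(uh),.097,s)
    an=np.degrees(np.arctan2((b-h)[1],(b-h)[0])); print(b.round(4),h.round(4),'cw',round(np.radians(a-an),3))
print('ring top ctr',ray('wrist',f((284.5,240.5)),.079,s),s['joint_vel'].round(3))
from rig import finish_job
print(finish_job())
```

```text
[0.5923 0.1682 0.076 ] [0.5246 0.2098 0.097 ] cw 0.209
[0.603  0.0945 0.076 ] [0.5235 0.0856 0.097 ] cw 0.087
ring top ctr [0.52358398 0.20862199 0.079     ] [-0.002  0.005  0.004  0.002  0.002 -0.    -0.001]
the job is handed in; nothing more can be done
None
```

I flagged the loose lever, the leftmost one (largest y), with the red ring and handed the job in at about 37 s. My last checks showed nothing failing.

| Lever | Turn measured from pictures | Feel | Verdict |
|---|---|---|---|
| Right | 0.063 rad | firm at about 5 N | sound |
| Middle | about 0.088 rad | firm at about 7 N | sound |
| Left | 0.209 rad | swung on at about 2 N | loose |

- **Ring:** the last pictures show it lying flat around the stud on the left hub, about 2 mm off the axis. The gripper was open and well clear.
- **Other things on the bench:** those in the last pictures look undisturbed. I did not check the washer, chisel or screwdriver again after picking up the ring.

**Disagreement:** the fingertips ended about 28 mm short of the reported TCP. The first pass at the right lever therefore went over its ball without moving it. I confirmed the offset from the pictures and by touching the bench, then allowed for it in the remaining moves.

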